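Hang the tea infuser to drain beside the strainer

TASK

The tea has been brewed and poured: lift the domed lid off the teapot by its knob and set it down gently, knob up, wholly on the round cork mat. Then lift the infuser basket out of the pot by its strap handle and, carrying it upright, hang it by that handle on the long hook under the wire shelf of the drip stand, in front of the strainer that hangs there already, without knocking the strainer off. Leave the teapot standing where it is and do not disturb the mug or the milk jug.

Things in the scene. Friction and masses are not known exactly. Their poses are not given: they have to be found in the camera images.
- lid_center (a point): White domed teapot lid, hollow, 104 mm across, 89 mm high over its knob, about 0.2 kg, loose on the pot's rim over the basket's handle (it must rise 50 mm to clear it). Point on its axis 44.5 mm above its lower rim, z up. Dome top 9.5 mm above this point; a round wooden knob 30 mm across, 25 mm high on a thin neck has its middle 31.5 mm above this point.
- basket_center (a point): Perforated steel infuser basket in the pot's mouth under the lid, about 0.14 kg: body 60 mm across, 66 mm high, on it a flat flange 82 mm across, 3 mm thick, which rests on the pot's rim, and on that a stiff upright strap handle. Point on its axis 55.5 mm above its underside (half of its 111 mm), 13.5 mm below the flange's top. z up; the handle's upside-down U lies in its y-z plane.
- basket_crown (a point): Middle of the underside of the crown of the basket's handle, 39 mm above the flange, 52.5 mm above basket_center, same axes. Two flat upright legs (14 mm wide along x, 3 mm thick, 50 mm apart over their outsides) rise 31 mm from the flange, then slope inwards to a level crown 20 mm wide. Opening 44 mm wide, 39 mm high. Both legs can be gripped together from outside.
- hook_tip (a point): On the centre line of the stand's long hook, 205 mm above the table, where its straight part ends and the upturned tip begins. x runs level along the hook to its root (away from the robot), z up. Round wire 7 mm thick: straight and level for 122 mm from here to its root; the tip turns up and forward, ending 11 mm in front of and 17.5 mm above this point.
- stand: Fixed dark wire drip stand; origin mid-foot on the table, x along the hook away from the robot. Foot 190 x 240 mm with a drip tray, two back posts; on top a wire shelf with two cups, 240 mm wide, from 62 mm in front of the origin to 105 mm behind, underside 320 mm up. It covers the hook, 111 mm below it, so a hand must come in tilted, from the front. The hook's tip is 70 mm in front of the origin.
- strainer_loop (a point): Middle of the loop of a steel tea strainer that hangs loose on the hook, 76 to 98 mm behind hook_tip at the start, 5.5 mm below the hook's centre line: loop 29 mm across, flat handle, bowl 62 mm across and 24 mm deep, 155 mm long in all, standing across the hook. It slides or swings if pushed.
- teapot: White ceramic teapot, loose, about 1.3 kg, 150 mm across and 115 mm high to its flat rim (mouth 72 mm across, rim 108 mm across); origin in the middle of its underside, z up; loop handle to +y (119 mm from the axis), spout to -y (to 122 mm).
- mat: Fixed round cork mat, 180 mm across, 8 mm thick; origin in the middle of its underside.
- mug: White mug, 82 mm across, 92 mm high, handle at +y; origin in the middle of its underside. Bystander.
- jug: Small white milk jug, 68 mm across, 86 mm high, handle at +y (57 mm out); origin in the middle of its underside. Bystander.
Mind the look-alikes: they are no part of the job. Of the things that look like the part that bears strainer_loop, the largest one is meant.

How it is judged:
On the way, in this order (a step that is already met when the one before it is completed fails the run):
1. the lid stands knob up on the cork mat, let go (horizontal distance between lid_center and mat below 0.045 m and height (world z) of lid_center between 0.048 and 0.057 m and angle between lid_center's own z axis and vertical below 0.12 rad and contact force between lid and the fingers below 0.1 N and linear speed of lid below 0.08 m/s), for 0.2 s.
2. the basket has been lifted clear out of the pot (height (world z) of basket_center above 0.18 m), for 0.1 s.
3. the basket hangs on the hook by its handle, let go (x of basket_crown in the frame of hook_tip between -0.006 and 0.09 m and y of basket_crown in the frame of hook_tip between -0.018 and 0.018 m and z of basket_crown in the frame of hook_tip between -0.002 and 0.012 m and angle between basket_center's own z axis and vertical below 0.4 rad and contact force between basket and the fingers below 0.1 N), for 0.2 s.
At the end, for the whole second after the job is handed in: Basket hangs at rest from its crown on the hook (crown -2 to 12 mm above its centre line, within 18 mm sideways, behind the tip; tilt under 23 degrees); strainer still hangs there; lid stands knob up within 45 mm of the mat's centre; teapot upright, within 40 mm of its start; nothing held (all of step 1 and all of step 3 and linear speed of each of basket, strainer below 0.08 m/s and z of strainer_loop in the frame of hook_tip between -0.02 and 0.01 m and x of strainer_loop in the frame of hook_tip between 0 and 0.125 m and distance of teapot from where it was at the start of the episode below 0.04 m and angle between teapot's own z axis and vertical below 0.1 rad); the robot touches nothing.
It fails at once if the strainer is knocked off the hook (z of strainer_loop in the frame of hook_tip below -0.03 m).
It fails at once if the basket is tipped more than 45 degrees (angle between basket_center's own z axis and vertical above 0.79 rad).
It fails at once if the lid is dropped or slammed down: still faster than 0.6 m/s within 20 mm of the mat's level (height (world z) of lid_center below 0.0725 m and linear speed of lid above 0.6 m/s).
It fails at once if the teapot is shifted more than 40 mm or tipped (distance of teapot from where it was at the start of the episode above 0.04 m or angle between teapot's own z axis and vertical above 0.3 rad).
It fails at once if the mug or the jug is shifted more than 40 mm or knocked over (distance of any of mug, jug from where it was at the start of the episode above 0.04 m or angle between any of mug, jug's own z axis and vertical above 0.5 rad).
It also fails if it takes over 61 s, if anything falls off the work surface, if the arm or the gripper's body presses on something with over 40 N, if the wrist force passes 120 N, or if a joint passes its speed limit or range.

ROBOT

A 6-joint arm with a two-finger parallel gripper is mounted at the origin on the work surface. World frame = base frame: x ahead of the robot, y to its left, z up, the work surface at z = 0. Lengths are in m, angles in rad, forces in N, time in s.
With the tool pointing down it reaches from about 0.35 to 0.725 m from the base axis. Payload 6 kg.
Tool frame: the origin (TCP) lies on the centre line of the jaws, within the pads' length; the fingertips stand 17 mm ahead of it and the grasp point (between the pads) lies 2 mm behind it; z points along the fingers, y is the direction in which the jaws open and shut (so a half turn about z gives the same grasp; the last joint's range is limited). The gripper opens to 85 mm and grips with 20 to 120 N. Pads are 22 mm wide; open, the fingers measure 114 mm over their backs; the gripper's body (76 mm by 85 mm) begins 54 mm behind the grasp point. The pads swing forward as they close: fully open they stand 13 mm farther back than shut.
Start: joints at [-0.964, 0.04, 0.085, 0, -1.615, -0.334], TCP at [0.162, -0.578, 0.248] pointing down, gripper open.
Joint ranges: [-2.56, 2.56], [-1.29, 2.01], [-1.08, 1.49], [-3.29, 1.98], [-2.81, -0.18], [-2.99, 2.99]. Speed limits (rad/s): [2.57, 2.57, 3.01, 3.14, 3.14, 3.14].

INTERFACE

Orientations are given as a rotation vector (axis times angle).
In Python, from workcell import * gives the robot as it stands.
- The arm moves only by the tool send_rows, never from a script. Its argument "moves" is text: rows parted by semicolons, each of 4 numbers parted by spaces: the shift along the tool's x, y, z in cm, then the turn about the tool's z in rad. In form: tx ty tz yaw; .... A call has 1 to 10 rows; each row shifts and turns the commanded pose from where the row before left it, along the tool's axes as they then stand; what a row does not reach is not made up. A row lasts 1/8 s, in which the tool goes at most 62.5 mm and 10.7 degrees, less where a joint would pass 70% of its speed; a pose out of reach is approached as far as the arm can. A call is refused whole if a number of a shift passes 6.25 or a number of a turn 0.188, either way. A call with a gripper value outside its range is refused whole. "gripper" is the opening, from -1 (shut) to 1 (fully open), set as the call begins (left out, the last holds). The fingers move at their own pace and stop on an object; "squeeze" is the grip in N (left out, the last holds). Time passes only in rows, so rows that do not move let the fingers close. It gives the time, the measured TCP pose, the force and the opening at its end, in the units of the state.
- get_state(): the state, without advancing time (a new reading comes with each control period).
- grab_frame(name): name is "scene" or "top"; returns the picture (384x512x3 uint8, blue, green, red); there is no depth.
- camera_model(name): a dict with "mtx" (3x3 intrinsics, pixels), "R" (3x3) and "t" (3): a world point X has camera coordinates R X + t. Camera axes: x right, y down, z forward; pixel columns grow to the right and rows downward; lengths in m; the calibration is good to about 2 mm. A picture is of the moment at which its call begins. camera_model takes no time and is no camera call.
- close_job(): hands the job in, once; it reports no verdict.
The state is a dict: "time_s": time; "joint_positions": joint angles; "dq": joint speeds; "effort": joint torques, N m; "tool_pos": TCP position; "tool_rot": TCP orientation; "ft_force": force on the tool from outside, world axes, zero at the start; "ft_torque": the same for the moment, N m; "width": opening from 0.0 (shut) to 1.0 (fully open).
Only numpy, scipy, OpenCV 4.12 (cv2) and the standard library are available. Lean on these libraries where they do the work, as an engineer would, in place of code of your own. Each camera call takes 0.05 s, during which the arm holds its last target.

## Working session

There is one attempt and no reset: what is moved stays moved. The work goes in short steps, Python scripts to look and compute and a tool call to move; the robot and the scene stay as the last step left them, time stands still between calls to the robot, and variables do not carry over. Pictures are saved under pics/ and viewed, and the job is handed in when it is done.

Besides the shell and the picture viewer there is one more tool, called after ">>>" as name(argument=value, ...) on one line, values as JSON. send_rows: Moves the arm, as the interface text tells. Its arguments: {"type":"object","properties":{"moves":{"type":"string"},"gripper":{"type":"number"},"squeeze":{"type":"number"}},"required":["moves"]}

```bash
ls; mkdir -p pics; python3 - <<'E'
from workcell import *
import cv2
print(get_state())
for n in("scene","top"):
    m=camera_model(n);print(n,m)
    cv2.imwrite(f"pics/{n}0.png",grab_frame(n))
E
```

```text
pics
{'time_s': 0.0, 'joint_positions': array([-9.64311891e-01,  4.07990681e-02,  8.38194848e-02, -5.15293447e-04,
       -1.61547007e+00, -3.33734595e-01]), 'dq': array([ 7.31205201e-04,  3.48467824e-04,  3.38567826e-04, -2.04069925e-05,
       -3.16758812e-04,  7.74509613e-04]), 'effort': array([ 6.27889949e-04, -3.68207932e+01,  3.47402251e+01,  6.93215668e+00,
       -5.61107823e-03, -3.11363053e-06]), 'tool_pos': array([ 0.16167013, -0.5775048 ,  0.24728069]), 'tool_rot': array([ 4.27103238e-01, -3.11213080e+00, -2.68136412e-03]), 'ft_force': array([-0.82361395,  0.64043883, -0.3273913 ]), 'ft_torque': array([ 0.01369648,  0.04032957, -0.05984854]), 'width': 1.0016015488044367}
scene {'mtx': array([[387.92016385,   0.        , 253.46735173],
       [  0.        , 387.92016385, 189.81926916],
       [  0.        ,   0.        ,   1.        ]]), 'R': array([[ 0.54783096,  0.83654427,  0.00865606],
       [ 0.68601963, -0.44328635, -0.57695258],
       [-0.47880926,  0.32201071, -0.81673178]]), 't': array([-0.29482455, -0.31779964,  1.4343534 ])}
top {'mtx': array([[379.09871448,   0.        , 249.77535188],
       [  0.        , 379.09871448, 186.43674753],
       [  0.        ,   0.        ,   1.        ]]), 'R': array([[ 0.02308278, -0.99972245, -0.00471341],
       [-0.99587392, -0.02257953, -0.08789371],
       [ 0.08776288,  0.0067228 , -0.99611871]]), 't': array([-0.05736027,  0.58316324,  0.98875755])}
```

View pics/scene0.png

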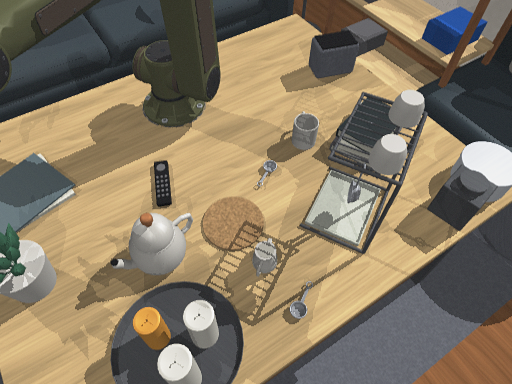

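View pics/top0.png

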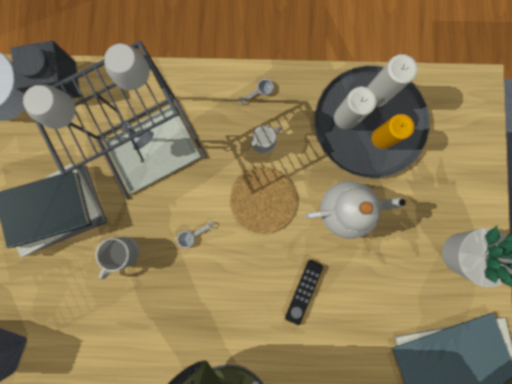

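The scene camera shows the pot at (157,243) with its knob at (146,219), the cork mat at (233,223), the jug at (265,256), the mug at (306,130) and the stand around (360,180). The top view shows the knob at (366,208), the mat at (264,200) and the stand foot at (150,150). I'll enlarge both views.

```bash
python3 - <<'E'
import cv2
s=cv2.imread("pics/scene0.png");t=cv2.imread("pics/top0.png")
cv2.imwrite("pics/s_stand.png",cv2.resize(s[80:260,290:440],None,fx=4,fy=4,interpolation=3)[:600*2:][:720][:600])
cv2.imwrite("pics/t_stand.png",cv2.resize(t[40:210,20:220],None,fx=3.5,fy=3.5,interpolation=3))
cv2.imwrite("pics/s_pot.png",cv2.resize(s[190:290,90:220],None,fx=6,fy=6,interpolation=3))
cv2.imwrite("pics/t_pot.png",cv2.resize(t[160:260,220:420],None,fx=4,fy=4,interpolation=3))
E
```

```text
(no output)
```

View pics/s_stand.png

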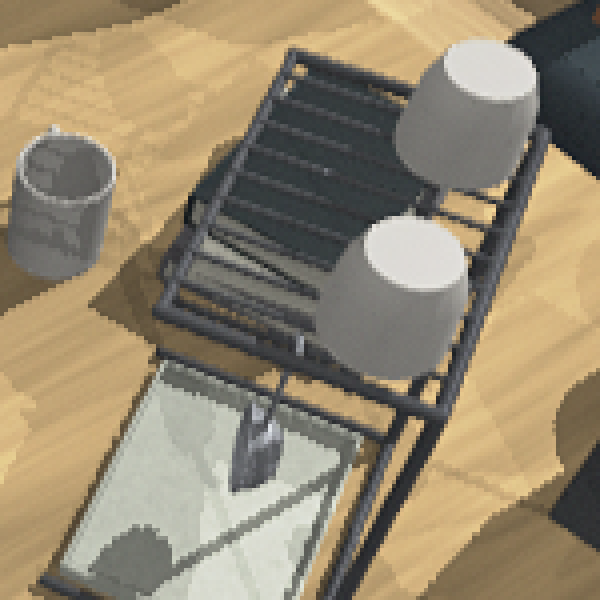

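View pics/t_stand.png

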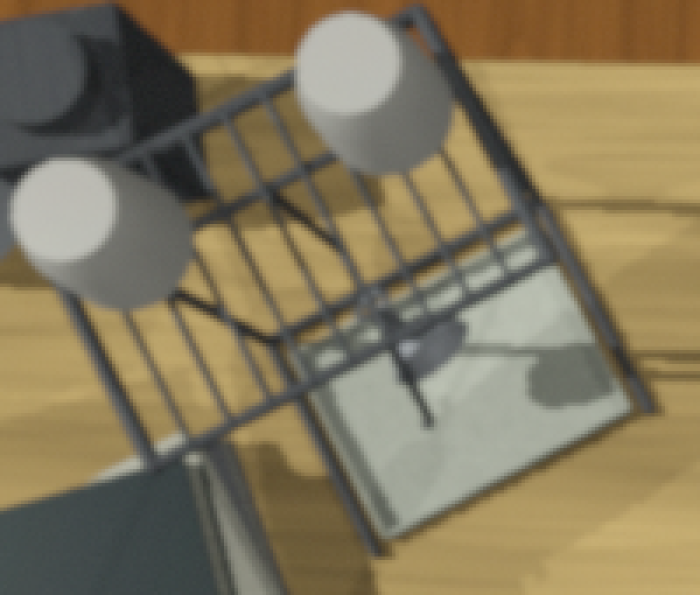

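View pics/s_pot.png

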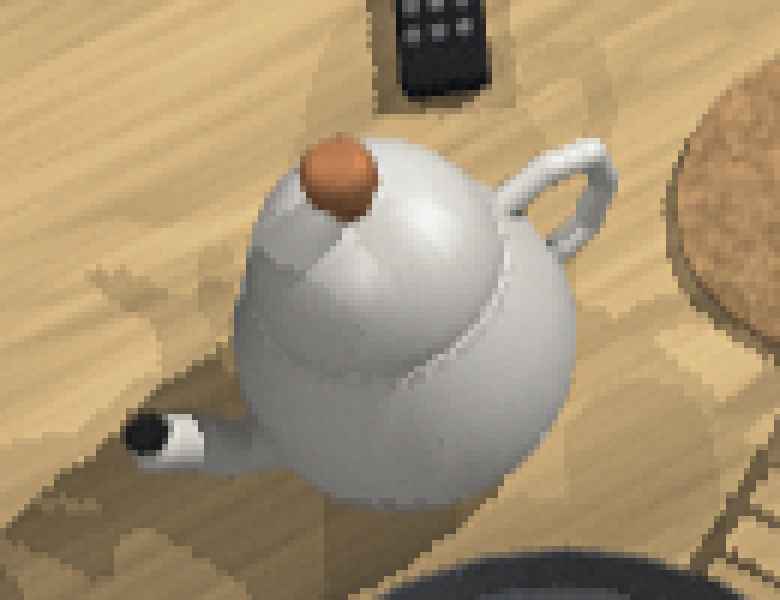

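View pics/t_pot.png

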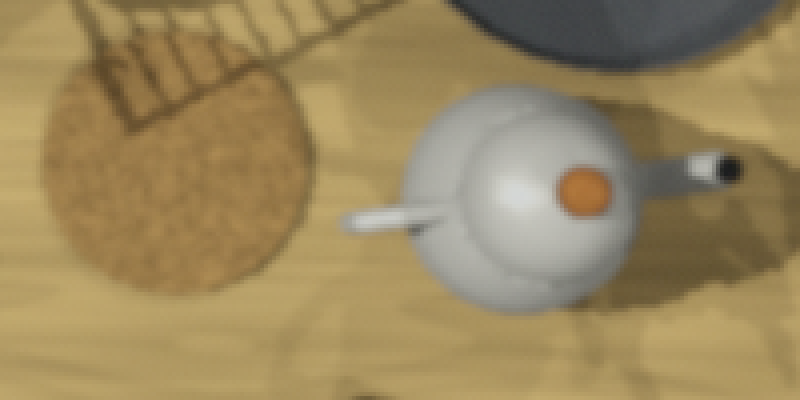

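```bash
cat > h.py <<'E'
import numpy as np, cv2
from workcell import *
def ray(n,u,v):
    m=camera_model(n);K,R,t=m["mtx"],np.array(m["R"]),np.array(m["t"])
    return -R.T@t, R.T@np.linalg.solve(K,[u,v,1.])
def onz(n,u,v,z):
    o,d=ray(n,u,v);return o+d*(z-o[2])/d[2]
def tri(a,b):
    A=[];y=[]
    O=[ray("scene",*a),ray("top",*b)]
    (o1,d1),(o2,d2)=O
    s=np.linalg.lstsq(np.c_[d1,-d2],o2-o1,rcond=None)[0]
    p,q=o1+s[0]*d1,o2+s[1]*d2
    return (p+q)/2,np.linalg.norm(p-q)
def proj(n,X):
    m=camera_model(n);c=m["R"]@np.array(X)+m["t"];c=m["mtx"]@c;return c[:2]/c[2]
E
python3 - <<'E'
from h import *
np.set_printoptions(precision=4,suppress=True)
s=cv2.imread("pics/scene0.png");t=cv2.imread("pics/top0.png")
C={}
def blob(img,lo,hi,box):
    x0,x1,y0,y1=box
    h=cv2.cvtColor(img,cv2.COLOR_BGR2HSV)[y0:y1,x0:x1]
    m=cv2.inRange(h,lo,hi);n,l,st,c=cv2.connectedComponentsWithStats(m)
    i=1+np.argmax(st[1:,4]);return c[i]+[x0,y0],st[i]
a=blob(s,(5,120,60),(16,255,255),(130,165,205,235));b=blob(t,(5,150,60),(18,255,255),(350,385,195,225))
print("knob",a,b,tri(a[0],b[0]), onz("top",*b[0],0.183))
# mat edges
for n,img,box in(("top",t,(225,305,160,240)),("scene",s,(195,270,190,255))):
    pass
print("mat top",onz("top",264,200.5,.008),"scene",onz("scene",233,222.5,.008))
for c in [(380,550),(648,408)]: print("foot",onz("top",20+c[0]/3.5,40+c[1]/3.5,.006))
for c in [(152,465),(550,260)]: print("shelf front",onz("top",20+c[0]/3.5,40+c[1]/3.5,.325))
for c in [(160,310),(440,412)]: print("shelf front sc",onz("scene",290+c[0]/4,80+c[1]/4,.325))
print("tip end",onz("top",20+430/3.5,40+425/3.5,.2225))
print("shelf back corners", onz("top",20+418/3.5,40+12/3.5,.325))
for c in [(40,580)]: print("foot sc",onz("scene",290+c[0]/4,80+c[1]/4,.006))
print("spout end",onz("top",220+735/4,160+170/4,.1),"handle",onz("top",220+345/4,160+222/4,.08))
E
```

```text
knob (array([145.9845, 218.9922]), array([ 10,   8,  13,  13, 129], dtype=int32)) (array([365.7957, 207.6344]), array([11,  8, 11, 10, 93], dtype=int32)) (array([ 0.5286, -0.3038,  0.1902]), np.float64(0.0011461279339751947)) [ 0.5286 -0.3065  0.183 ]
mat top [ 0.5485 -0.0833  0.008 ] scene [ 0.5557 -0.0831  0.008 ]
foot [0.5493 0.2856 0.006 ]
foot [0.6656 0.0806 0.006 ]
shelf front [0.5757 0.3072 0.325 ]
shelf front [0.6936 0.0963 0.325 ]
shelf front sc [0.6949 0.0987 0.325 ]
shelf front sc [0.831 0.179 0.325]
tip end [0.6162 0.1878 0.2225]
shelf back corners [0.833  0.1756 0.325 ]
foot sc [0.6683 0.0774 0.006 ]
spout end [ 0.5466 -0.4248  0.1   ] handle [ 0.5095 -0.1879  0.08  ]
```

```bash
cat >> h.py <<'E'
from scipy.spatial.transform import Rotation as Ro
def tool():
    s=get_state();return np.array(s["tool_pos"]),Ro.from_rotvec(s["tool_rot"]).as_matrix(),s
def delta(target):
    p,R,s=tool();return R.T@(np.array(target)-p)*100
np.set_printoptions(precision=4,suppress=True)
E
python3 - <<'E'
from h import *
p,R,s=tool();print(R)
print(delta([p[0]*1.3,p[1]*1.3,p[2]]))
E
```

```text
[[-0.963  -0.2694 -0.0006]
 [-0.2694  0.963   0.0015]
 [ 0.0001  0.0016 -1.    ]]
[ -0.0025 -17.9918  -0.0292]
```

>>> send_rows(moves="-5 -3 0 0; -5 -3 0 0; -5 -3 0 0;-5 -3 0 0;-5 -3 0 0")

```text
time_s: 0.72
tool_pos: [0.4445, -0.655, 0.2477]
tool_rot: [0.427, -3.112, -0.001]
ft_force: [-0.2, -0.7, 0.6]
width: 1.001
```

>>> send_rows(moves="-1.5 -4.5 0 0;-1.5 -4.5 0 0;-1.5 -4.5 0 0")

```text
time_s: 1.1
tool_pos: [0.4973, -0.734, 0.2368]
tool_rot: [-0.425, 3.105, -0.036]
ft_force: [32.8, -32.7, 79.4]
width: 1.005
```

```bash
python3 - <<'E'
from h import *
p,R,s=tool();print(p,np.linalg.norm(p[:2]));print(R);print(s["joint_positions"])
E
```

```text
[ 0.4973 -0.734   0.2368] 0.8865770451095987
[[-0.9632 -0.2687  0.0106]
 [-0.2688  0.9629 -0.0217]
 [-0.0044 -0.0238 -0.9997]]
[-0.7486  1.0782  1.4922  0.0094 -1.9622 -0.5464]
```

>>> send_rows(moves="0 0 0 0")

```text
time_s: 1.23
tool_pos: [0.4983, -0.7328, 0.221]
tool_rot: [0.429, -3.11, 0.004]
ft_force: [0.7, -0.5, -2.7]
width: 1.002
```

```bash
python3 - <<'E'
from h import *
p,R,s=tool();print(p,np.linalg.norm(p[:2]));print(R);print(s["joint_positions"],s["ft_force"])
E
```

```text
[ 0.4983 -0.7328  0.221 ] 0.8861312588467051
[[-0.9627 -0.2707 -0.0017]
 [-0.2707  0.9627 -0.003 ]
 [ 0.0025 -0.0025 -1.    ]]
[-0.7487  1.088   1.4798  0.0037 -1.9617 -0.5466] [ 0.6625 -0.4698 -2.726 ]
```

>>> send_rows(moves="1 3 0 0;1 3 0 0; 0 0 0 0")

```text
time_s: 1.6
tool_pos: [0.4711, -0.6927, 0.2413]
tool_rot: [-0.427, 3.102, -0.035]
ft_force: [-0.1, -0.3, -0.1]
width: 1.0
```

```bash
python3 - <<'E'
from h import *
p,R,s=tool();print(p,np.linalg.norm(p[:2]));print(R);print(s["joint_positions"],s["ft_force"])
E
```

```text
[ 0.4711 -0.6927  0.2413] 0.8376862119659106
[[-0.9629 -0.2697  0.0127]
 [-0.2699  0.9627 -0.0206]
 [-0.0066 -0.0233 -0.9997]]
[-0.734   0.7344  0.9518  0.007  -1.765  -0.5621] [-0.0644 -0.3059 -0.133 ]
```

>>> send_rows(moves="0 0 -4 0;0 2 -3 0; 0 4 -1 0;0 4 0 0; 0 5 0 0;0 5 0 0;0 4 0 0;0 4 0 0;0 2 0 0;0 0 0 0")

```text
time_s: 2.85
tool_pos: [0.3921, -0.4042, 0.3175]
tool_rot: [-0.427, 3.094, -0.045]
ft_force: [-0.6, -0.7, 0.7]
width: 0.997
```

```bash
python3 - <<'E'
from h import *
p,R,s=tool();print(p);print(R)
d=delta([.5286,-.304,.192]);print(d)
E
```

```text
[ 0.3921 -0.4042  0.3175]
[[-0.9625 -0.2704  0.0215]
 [-0.2709  0.9623 -0.0258]
 [-0.0137 -0.0307 -0.9994]]
[-15.6808   6.3398  12.5728]
```

>>> send_rows(moves="-3 1.2 0 0;-4 1.6 0 0;-4 1.6 0 0;-3 1.2 1 0;-1.7 0.7 2 0;0 0 2 0;0 0 0 0")

```text
time_s: 3.72
tool_pos: [0.5259, -0.3028, 0.2604]
tool_rot: [-0.426, 3.104, -0.035]
ft_force: [-0.1, -0.1, -0.1]
width: 0.998
```

```bash
python3 - <<'E'
from h import *
p,R,s=tool();print(p);print(R[:,2])
d=delta([.5286,-.304,.192]);print(d)
cv2.imwrite("pics/k1s.png",cv2.resize(grab_frame("scene")[140:290,90:240],None,fx=4,fy=4,interpolation=3))
cv2.imwrite("pics/k1t.png",cv2.resize(grab_frame("top")[150:270,290:450],None,fx=4,fy=4,interpolation=3))
E
```

```text
[ 0.5259 -0.3028  0.2604]
[ 0.0113 -0.0208 -0.9997]
[-0.1908 -0.0327  6.8392]
```

View pics/k1s.png

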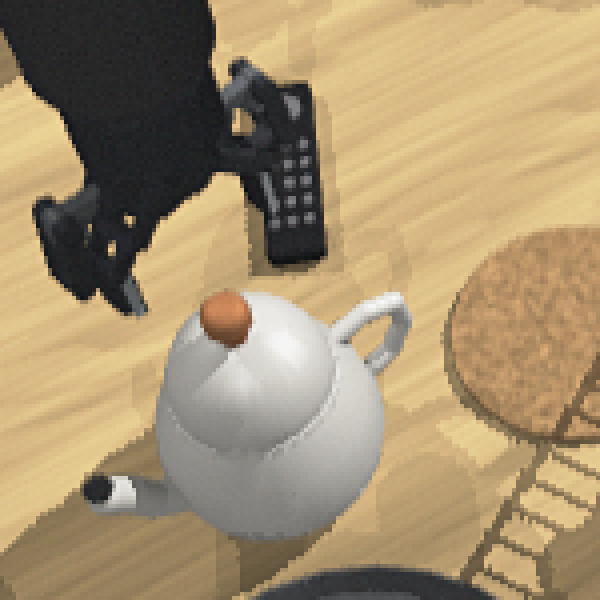

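The open jaws straddle the knob, which sits at (146,219) in the full picture. I'll descend and close.

>>> send_rows(moves="-0.2 0 2 0;0 0 2 0;0 0 1.5 0;0 0 1.3 0;0 0 0 0")

```text
time_s: 4.45
tool_pos: [0.5285, -0.3034, 0.1929]
tool_rot: [-0.426, 3.103, -0.036]
ft_force: [-0.8, 0.4, -0.1]
width: 1.001
```

>>> send_rows(moves="0 0 0 0;0 0 0 0;0 0 0 0;0 0 0 0;0 0 0 0;0 0 0 0", gripper=-1, squeeze=35)

```text
time_s: 5.2
tool_pos: [0.5291, -0.3035, 0.1949]
tool_rot: [-0.426, 3.101, -0.038]
ft_force: [-1.2, 2.0, 3.7]
width: 0.331
```

>>> send_rows(moves="0 0 -1 0;0 0 -2 0;0 0 -2.5 0;0 0 -2.5 0;0 0 -2 0;0 0 0 0")

```text
time_s: 5.95
tool_pos: [0.528, -0.3017, 0.2971]
tool_rot: [-0.425, 3.098, -0.04]
ft_force: [0.4, 0.6, -2.3]
width: 0.327
```

```bash
python3 - <<'E'
from h import *
p,R,s=tool();print(p,s["width"],s["ft_force"])
d=delta([.5515,-.083,p[2]]);print(d)
S=grab_frame("scene");T=grab_frame("top");cv2.imwrite("pics/l2s_full.png",S);cv2.imwrite("pics/l2t_full.png",T)
cv2.imwrite("pics/l2s.png",cv2.resize(S[140:290,70:270],None,fx=4,fy=4,interpolation=3))
cv2.imwrite("pics/l2t.png",cv2.resize(T[130:270,220:420],None,fx=4,fy=4,interpolation=3))
E
```

```text
[ 0.528  -0.3017  0.2971] 0.32747278903908744 [ 0.4024  0.5596 -2.2969]
[-8.1532 20.4238 -0.4696]
```

View pics/l2s.png

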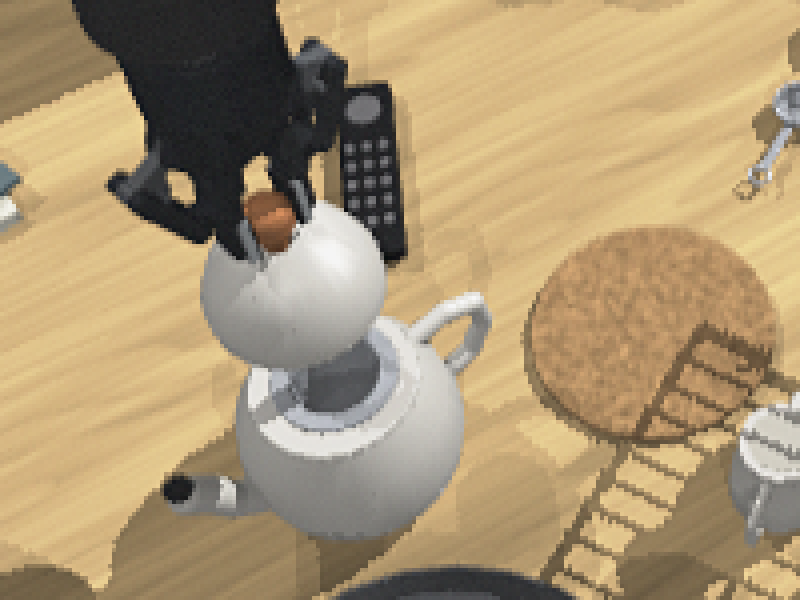

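View pics/l2t.png

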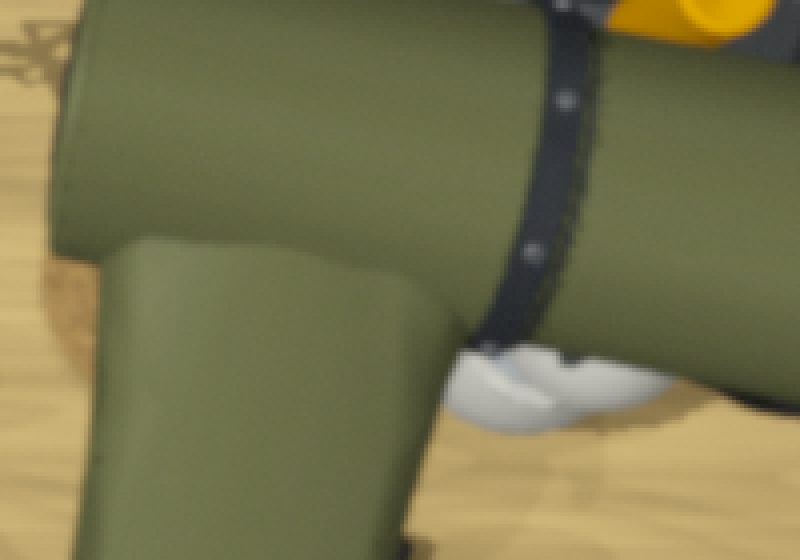

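>>> send_rows(moves="-1 2 0 0;-1.5 3.5 0 0;-1.5 4 0 0;-1.5 4 0 0;-1.5 4 0 0;-1 2.5 0 0;0 0.3 0 0;0 0 0 0")

```text
time_s: 7.05
tool_pos: [0.5497, -0.0845, 0.2891]
tool_rot: [-0.426, 3.103, -0.037]
ft_force: [0.4, -1.4, -1.8]
width: 0.326
```

```bash
python3 - <<'E'
from h import *
p,R,s=tool();print(p,s["width"],s["ft_force"],R[:,2])
d=delta([.5515,-.083,.093]);print(d)
S=grab_frame("scene");cv2.imwrite("pics/l3s.png",cv2.resize(S[140:290,120:320],None,fx=4,fy=4,interpolation=3))
E
```

```text
[ 0.5497 -0.0845  0.2891] 0.325827494450468 [ 0.3788 -1.3764 -1.8472] [ 0.0128 -0.0222 -0.9997]
[-0.0933  0.583  19.6049]
```

View pics/l3s.png

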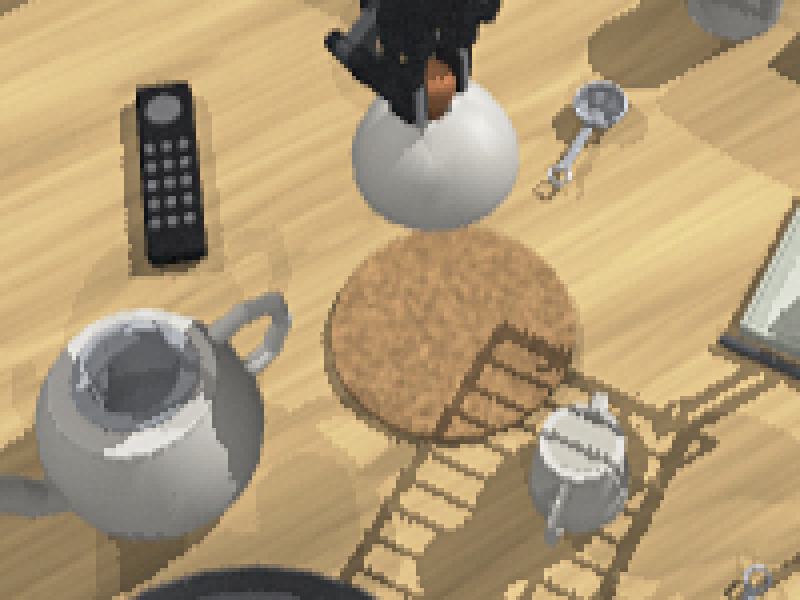

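The lid is held level above the mat. I'll lower it, slowing near the mat.

>>> send_rows(moves="0 0.2 2 0;0 0.2 4 0;0 0.2 4 0;0 0 4 0;0 0 2.5 0;0 0 1.5 0;0 0 1 0;0 0 0.4 0;0 0 0 0;0 0 0 0")

```text
time_s: 8.35
tool_pos: [0.5515, -0.0827, 0.0966]
tool_rot: [-0.426, 3.1, -0.037]
ft_force: [-0.5, -0.8, -3.3]
width: 0.327
```

>>> send_rows(moves="0 0 0.2 0;0 0 0.15 0;0 0 0 0")

```text
time_s: 8.72
tool_pos: [0.551, -0.0829, 0.0921]
tool_rot: [-0.426, 3.102, -0.037]
ft_force: [-0.8, -0.0, -2.5]
width: 0.327
```

>>> send_rows(moves="0 0 0.15 0;0 0 0.1 0;0 0 0 0")

```text
time_s: 9.1
tool_pos: [0.551, -0.0829, 0.0896]
tool_rot: [-0.426, 3.102, -0.037]
ft_force: [-0.2, -0.2, -2.0]
width: 0.325
```

>>> send_rows(moves="0 0 0.12 0;0 0 0.1 0;0 0 0 0")

```text
time_s: 9.48
tool_pos: [0.5512, -0.083, 0.0879]
tool_rot: [-0.426, 3.101, -0.037]
ft_force: [-1.1, 1.0, 0.4]
width: 0.327
```

>>> send_rows(moves="0 0 0.1 0;0 0 0 0")

```text
time_s: 9.72
tool_pos: [0.5514, -0.0831, 0.0879]
tool_rot: [-0.426, 3.1, -0.038]
ft_force: [-4.4, 1.7, 5.9]
width: 0.331
```

>>> send_rows(moves="0 0 0 0;0 0 0 0;0 0 0 0;0 0 0 0;0 0 0 0", gripper=1)

```text
time_s: 10.35
tool_pos: [0.5512, -0.083, 0.0865]
tool_rot: [-0.426, 3.101, -0.037]
ft_force: [-0.5, -0.2, -0.4]
width: 0.996
```

>>> send_rows(moves="0 0 -2 0;0 0 -4 0;0 0 -5 0;0 0 -5 0;0 0 -5 0;0 0 -4 0;0 0 0 0")

```text
time_s: 11.22
tool_pos: [0.5484, -0.0777, 0.3406]
tool_rot: [-0.424, 3.095, -0.038]
ft_force: [0.1, 0.4, -1.0]
width: 1.0
```

```bash
python3 - <<'E'
from h import *
p,R,s=tool();print(p,s["width"],s["ft_force"],R[:,2]);print(s["joint_positions"])
S=grab_frame("scene");cv2.imwrite("pics/l4s.png",cv2.resize(S[140:290,90:290],None,fx=4,fy=4,interpolation=3))
T=grab_frame("top");cv2.imwrite("pics/l4t.png",cv2.resize(T[130:270,220:420],None,fx=4,fy=4,interpolation=3))
E
```

```text
[ 0.5484 -0.0777  0.3406] 0.9995995590173864 [ 0.0517  0.3538 -1.0327] [ 0.0209 -0.0216 -0.9995]
[ 0.2383 -0.0731  0.1322  0.0264 -1.7609 -1.5314]
```

View pics/l4s.png

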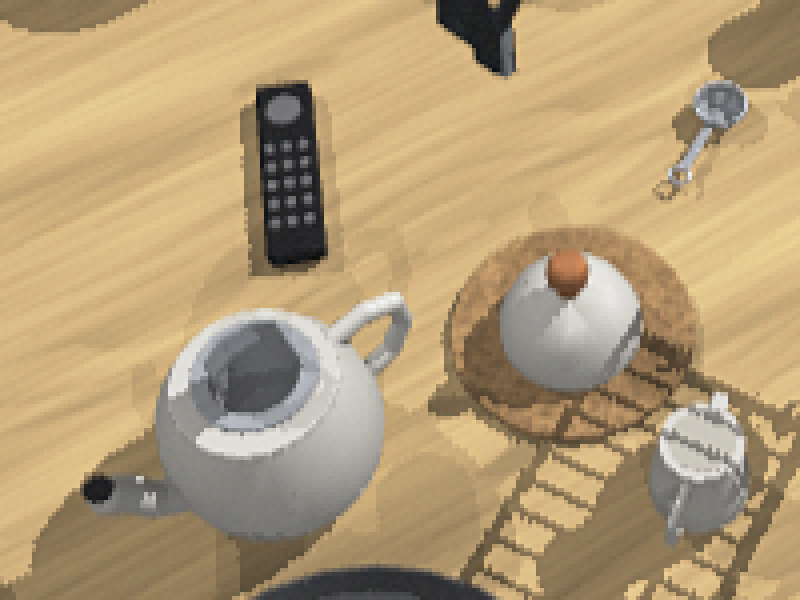

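View pics/l4t.png

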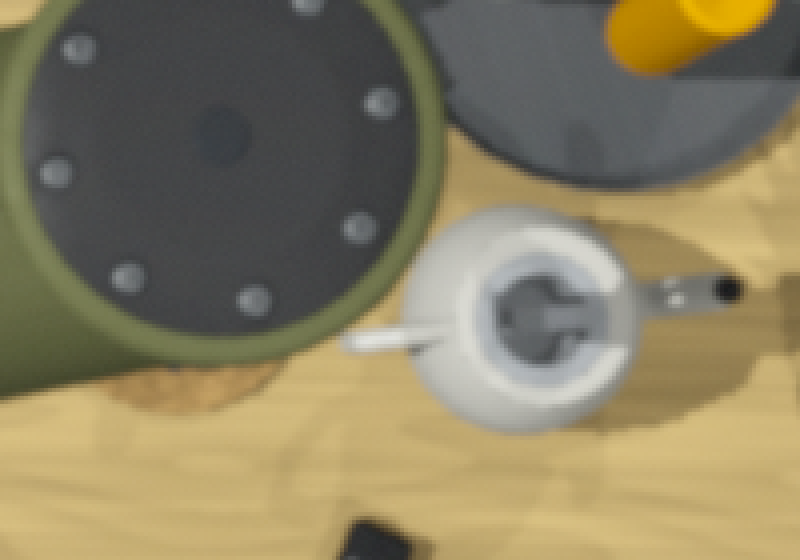

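The lid stands knob up, central on the mat. Next I'll enlarge the pot mouth to find the strap handle's direction.

```bash
python3 - <<'E'
from h import *
S=grab_frame("scene");cv2.imwrite("pics/full5s.png",S)
T=grab_frame("top");cv2.imwrite("pics/full5t.png",T)
def f(I,x0,x1,y0,y1):
    c=I[y0:y1,x0:x1].astype(float);c=(c-c.min())/(c.max()-c.min());c=(c**.7*255).astype(np.uint8);return cv2.resize(c,(560,int(560*(y1-y0)/(x1-x0))),interpolation=3)
cv2.imwrite("pics/b5s.png",f(S,130,175,212,252));cv2.imwrite("pics/b5t.png",f(T,330,386,184,234))
print(get_state()["time_s"])
E
```

```text
11.425
```

View pics/b5s.png

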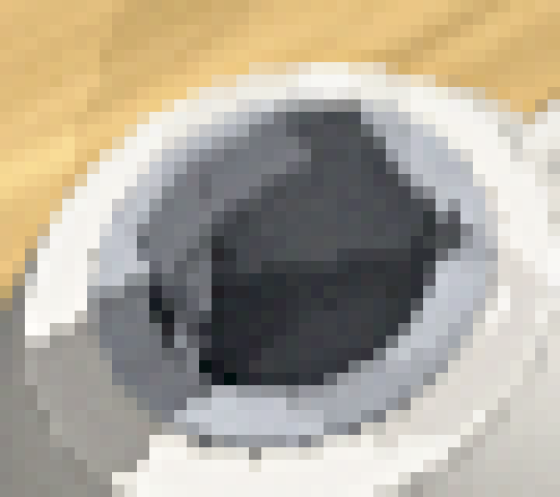

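View pics/b5t.png

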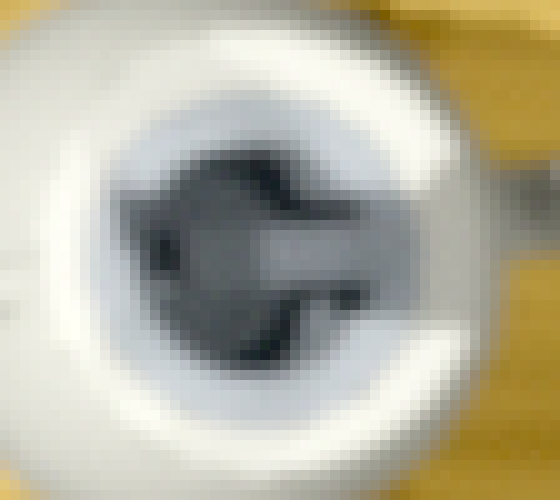

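```bash
python3 - <<'E'
from h import *
a=onz("scene",145.3,240.1,.118);b=onz("scene",166.5,230.5,.118)
print(a,b,np.degrees(np.arctan2(*(b-a)[[1,0]])),np.linalg.norm(b-a),(a+b)/2)
c=onz("top",330+145/10,184+235/10,.118);d=onz("top",330+400/10,184+258/10,.118)
print(c,d,np.degrees(np.arctan2(*(c-d)[[1,0]])),np.linalg.norm(c-d),(c+d)/2)
print("flange c",onz("top",330+25.5,184+25.7,.118), "crown", onz("top",330+27.5,184+25.8,.160))
# expected projections for yaw hypotheses
for yaw in (-5,0,5,10):
    ct=np.array([.5286,-.304]);y=np.radians(yaw);ey=np.array([-np.sin(y),np.cos(y)]);ex=np.array([np.cos(y),np.sin(y)])
    for nm,k,z in (("leg+",.0235,.118),("leg-",-.0235,.118),("shoulder+",.025,.149),("shoulder-",-.025,.149),("cr+",.01,.16),("cr-",-.01,.16)):
        for e in(.007,-.007):
            X=[*(ct+ey*k+ex*e),z];s=proj("scene",X);t=proj("top",X)
            print(yaw,nm,e,((s-[130,212])*12.44).round(),((t-[330,184])*10).round())
E
```

```text
[ 0.5366 -0.3256  0.118 ] [ 0.5405 -0.2688  0.118 ] 85.99256457994285 0.05692040589814626 [ 0.5386 -0.2972  0.118 ]
[ 0.5303 -0.2746  0.118 ] [ 0.5262 -0.3361  0.118 ] 86.14911538264292 0.061613910179087183 [ 0.5282 -0.3053  0.118 ]
flange c [ 0.5256 -0.3011  0.118 ] crown [ 0.5241 -0.2943  0.16  ]
-5 leg+ 0.007 [393. 249.] [172. 205.]
-5 leg+ -0.007 [369. 196.] [167. 263.]
-5 leg- 0.007 [173. 344.] [366. 227.]
-5 leg- -0.007 [150. 290.] [362. 284.]
-5 shoulder+ 0.007 [371. 170.] [199. 199.]
-5 shoulder+ -0.007 [347. 116.] [194. 259.]
-5 shoulder- 0.007 [131. 273.] [413. 223.]
-5 shoulder- -0.007 [108. 218.] [408. 283.]
-5 cr+ 0.007 [289. 173.] [276. 204.]
-5 cr+ -0.007 [265. 119.] [271. 265.]
-5 cr- 0.007 [191. 214.] [363. 214.]
-5 cr- -0.007 [168. 160.] [358. 274.]
0 leg+ 0.007 [392. 240.] [169. 214.]
0 leg+ -0.007 [362. 190.] [169. 272.]
0 leg- 0.007 [180. 351.] [364. 218.]
0 leg- -0.007 [151. 299.] [364. 276.]
0 shoulder+ 0.007 [370. 160.] [196. 208.]
0 shoulder+ -0.007 [340. 110.] [196. 268.]
0 shoulder- 0.007 [138. 280.] [411. 213.]
0 shoulder- -0.007 [109. 228.] [411. 273.]
0 
[... 387 characters left out ...]
er- 0.007 [145. 287.] [408. 204.]
5 shoulder- -0.007 [111. 237.] [413. 264.]
5 cr+ 0.007 [291. 163.] [271. 212.]
5 cr+ -0.007 [255. 115.] [277. 272.]
5 cr- 0.007 [201. 218.] [358. 206.]
5 cr- -0.007 [166. 169.] [363. 267.]
10 leg+ 0.007 [387. 223.] [166. 231.]
10 leg+ -0.007 [347. 179.] [176. 288.]
10 leg- 0.007 [195. 362.] [358. 201.]
10 leg- -0.007 [156. 317.] [368. 259.]
10 shoulder+ 0.007 [364. 142.] [193. 227.]
10 shoulder+ -0.007 [324.  98.] [203. 287.]
10 shoulder- 0.007 [154. 292.] [404. 195.]
10 shoulder- -0.007 [114. 246.] [415. 254.]
10 cr+ 0.007 [291. 159.] [269. 216.]
10 cr+ -0.007 [250. 114.] [280. 276.]
10 cr- 0.007 [206. 219.] [355. 203.]
10 cr- -0.007 [165. 174.] [365. 263.]
```

The strap lies nearly along world y, with azimuth about 90° ± 5°. The hook's azimuth is about 29°, so I plan to turn the basket in the pot first with a vertical grip. After that I'll acquire a tool tilt and come back to pick it. First I go above the pot, yawing to match.

```bash
python3 - <<'E'
from h import *
print(delta([.526,-.303,.26]))
E
```

```text
[  8.1885 -20.9609   7.9573]
```

>>> send_rows(moves="-0.5 -3 0 0;-1 -4 0 0;-1 -4 0 0;-1 -4 0 0;-0.5 -4 1 0;0 -2 2 0;0 0 2 0;0 0 1.5 0.13;0 0 1 0.13;0 0 0 0")

```text
time_s: 12.68
tool_pos: [0.6431, -0.27, 0.2645]
tool_rot: [-0.023, 3.131, -0.033]
ft_force: [-0.2, -0.1, -0.0]
width: 0.999
```

```bash
python3 - <<'E'
from h import *
p,R,s=tool();print(p,R)
print(delta([.526,-.303,.14]))
S=grab_frame("scene");cv2.imwrite("pics/b6s.png",cv2.resize(S[160:290,90:230],None,fx=4,fy=4,interpolation=3))
E
```

```text
[ 0.6431 -0.27    0.2645] [[-0.9998 -0.0143  0.0106]
 [-0.0145  0.9997 -0.0209]
 [-0.0103 -0.0211 -0.9997]]
[11.8819 -2.8696 12.3953]
```

View pics/b6s.png

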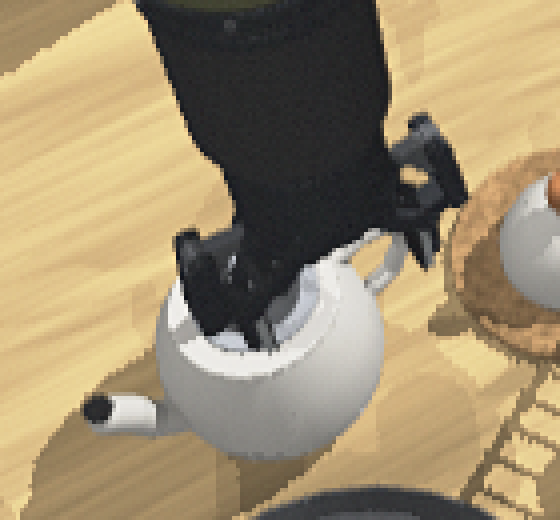

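I sent x with the wrong sign, so the tool is at x = 0.643. Correcting.

>>> send_rows(moves="3 -0.8 0 0;4 -0.9 0 0;3 -0.9 0 0;1.9 -0.3 0 0;0 0 4 0;0 0 2 0;0 0 0 0")

```text
time_s: 13.6
tool_pos: [0.5254, -0.3021, 0.2043]
tool_rot: [-0.022, 3.131, -0.033]
ft_force: [0.4, 0.3, 0.2]
width: 0.997
```

```bash
python3 - <<'E'
from h import *
p,R,s=tool();print(p,R)
print(delta([.526,-.303,.14]))
S=grab_frame("scene");cv2.imwrite("pics/b7s.png",cv2.resize(S[160:290,90:230],None,fx=4,fy=4,interpolation=3))
E
```

```text
[ 0.5254 -0.3021  0.2043] [[-0.9998 -0.0141  0.0108]
 [-0.0143  0.9997 -0.0212]
 [-0.0105 -0.0213 -0.9997]]
[0.0137 0.0455 6.4353]
```

View pics/b7s.png

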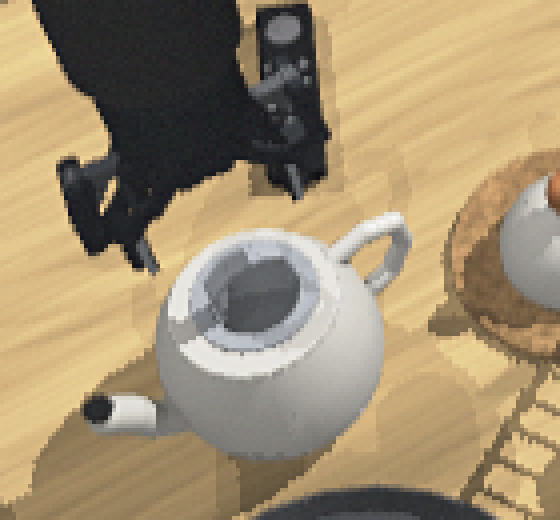

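>>> send_rows(moves="0 0 2 0;0 0 2 0;0 0 1.5 0;0 0 0.7 0;0 0 0 0")

```text
time_s: 14.28
tool_pos: [0.5267, -0.3038, 0.1436]
tool_rot: [-0.02, 3.128, -0.034]
ft_force: [0.1, -0.6, 0.7]
width: 0.997
```

>>> send_rows(moves="0 0 0 0;0 0 0 0;0 0 0 0;0 0 0 0", gripper=-0.2, squeeze=20)

```text
time_s: 14.78
tool_pos: [0.5273, -0.3039, 0.1452]
tool_rot: [-0.02, 3.126, -0.035]
ft_force: [-0.5, 1.5, 5.6]
width: 0.583
```

>>> send_rows(moves="0 0 0 -0.1;0 0 0 -0.13;0 0 0 -0.13;0 0 0 -0.12;0 0 0 0")

```text
time_s: 15.4
tool_pos: [0.5276, -0.304, 0.1453]
tool_rot: [-0.763, 3.037, -0.041]
ft_force: [1.4, 0.4, 6.2]
width: 0.581
```

```bash
python3 - <<'E'
from h import *
p,R,s=tool();print(p,R,s["ft_force"],s["ft_torque"],s["width"])
S=grab_frame("scene");cv2.imwrite("pics/b8s.png",cv2.resize(S[160:290,90:230],None,fx=4,fy=4,interpolation=3))
E
```

```text
[ 0.5276 -0.304   0.1453] [[-0.8813 -0.4724  0.0164]
 [-0.4726  0.881  -0.0229]
 [-0.0036 -0.028  -0.9996]] [1.4416 0.3657 6.1934] [ 0.5474 -0.3016  0.0284] 0.5813731580915259
```

View pics/b8s.png

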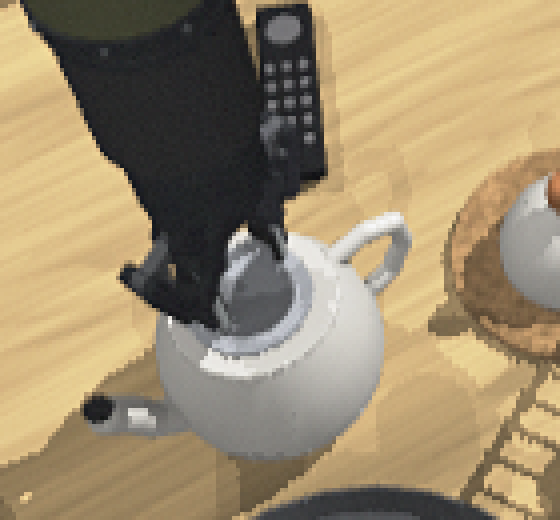

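The handle turned to 28° and the pot stayed put. I'll release and rise, then go to a high retracted pose at azimuth 28° to acquire tilt.

>>> send_rows(moves="0 0 0 0;0 0 0 0;0 0 0 0;0 0 0 0;0 0 -2 0;0 0 -4 0;0 0 -5 0;0 0 -5 0;0 0 -4 0;0 0 0 0", gripper=1)

```text
time_s: 16.7
tool_pos: [0.5243, -0.3, 0.3502]
tool_rot: [-0.762, 3.032, -0.047]
ft_force: [1.6, 0.8, -1.3]
width: 1.001
```

```bash
python3 - <<'E'
from h import *
p,R,s=tool();print(p,R[:,2],s["ft_force"],s["joint_positions"])
print(delta([.32,.17,.6]))
S=grab_frame("scene");cv2.imwrite("pics/b9s.png",cv2.resize(S[200:290,110:200],None,fx=6,fy=6,interpolation=3))
E
```

```text
[ 0.5243 -0.3     0.3502] [ 0.0223 -0.0252 -0.9994] [ 1.6007  0.7808 -1.3014] [-0.1764  0.0587  0.283   0.0213 -1.7686 -0.8976]
[ -4.4085  50.2309 -26.6056]
```

View pics/b9s.png

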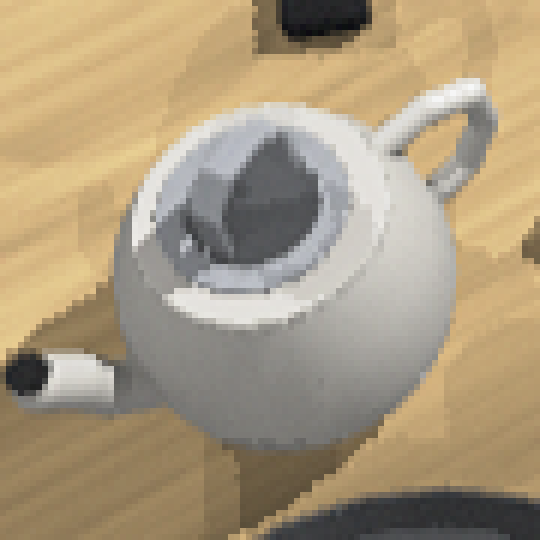

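```bash
python3 - <<'E'
from h import *
print(delta([.37,-.03,.6]))
E
```

```text
[  0.6994  30.2894 -26.1844]
```

>>> send_rows(moves="0 2.5 -2.5 0;0 3 -2.5 0;0.1 3.5 -2.5 0;0.1 3.5 -2.5 0;0.1 3.5 -2.5 0;0.1 3.5 -3 0;0.1 3.5 -3 0;0.1 3.5 -3 0;0.1 3 -3 0;0 1 -2 0")

```text
time_s: 18.0
tool_pos: [0.3687, -0.0277, 0.6024]
tool_rot: [-0.767, 3.036, -0.038]
ft_force: [0.2, 0.6, -0.4]
width: 1.003
```

```bash
python3 - <<'E'
from h import *
p,R,s=tool();print(p);print(R);print(s["joint_positions"])
E
```

```text
[ 0.3687 -0.0277  0.6024]
[[-0.8801 -0.4745  0.0157]
 [-0.4747  0.8799 -0.0211]
 [-0.0038 -0.0261 -0.9997]]
[ 0.5128 -0.216   0.5504  0.0362 -2.3336 -1.5639]
```

>>> send_rows(moves="0 0 -2 0;0.5 0 -2 0;0.5 0 -2 0;0.5 0 -2 0;0 0 -1 0")

```text
time_s: 18.62
tool_pos: [0.3549, -0.0338, 0.6917]
tool_rot: [-0.764, 3.038, -0.039]
ft_force: [0.1, 0.3, 0.3]
width: 1.0
```

```bash
python3 - <<'E'
from h import *
p,R,s=tool();print(p);print(R);print(s["joint_positions"])
E
```

```text
[ 0.3549 -0.0338  0.6917]
[[-0.8811 -0.4727  0.0148]
 [-0.4729  0.8809 -0.0217]
 [-0.0028 -0.0261 -0.9997]]
[ 0.5176 -0.0036  0.9913  0.0479 -2.563  -1.5557]
```

>>> send_rows(moves="1 0 -1 0;1 0 -1 0;1 0 -1 0;1 0 -1 0;0 0 0 0")

```text
time_s: 19.25
tool_pos: [0.3193, -0.0517, 0.7312]
tool_rot: [-0.763, 3.037, -0.038]
ft_force: [1.1, 0.7, 0.1]
width: 1.002
```

```bash
python3 - <<'E'
from h import *
p,R,s=tool();print(p);print(R);print(s["joint_positions"])
E
```

```text
[ 0.3193 -0.0517  0.7312]
[[-0.8812 -0.4725  0.0156]
 [-0.4727  0.881  -0.0212]
 [-0.0038 -0.0261 -0.9997]]
[ 0.5249  0.0912  1.2428  0.0639 -2.7187 -1.545 ]
```

>>> send_rows(moves="1 0 -0.5 0;1 0 -0.5 0;1 0 -0.5 0;1 0 -0.5 0;0 0 0 0")

```text
time_s: 19.88
tool_pos: [0.2827, -0.0706, 0.7496]
tool_rot: [-0.763, 3.035, -0.039]
ft_force: [0.9, -0.1, 0.4]
width: 1.001
```

```bash
python3 - <<'E'
from h import *
p,R,s=tool();print(p);print(R);print(s["joint_positions"])
E
```

```text
[ 0.2827 -0.0706  0.7496]
[[-0.8812 -0.4725  0.0173]
 [-0.4728  0.8809 -0.0212]
 [-0.0052 -0.0268 -0.9996]]
[ 0.5343  0.1178  1.3663  0.0841 -2.8141 -1.5331]
```

>>> send_rows(moves="1 0 0 0;1 0 0 0;0 0 0 0")

```text
time_s: 20.25
tool_pos: [0.2651, -0.08, 0.7493]
tool_rot: [-0.763, 3.036, -0.039]
ft_force: [-0.5, 0.4, 0.5]
width: 0.997
```

```bash
python3 - <<'E'
from h import *
p,R,s=tool();print(p);print(R);print(s["joint_positions"])
E
```

```text
[ 0.2651 -0.08    0.7493]
[[-0.8811 -0.4727  0.0162]
 [-0.473   0.8808 -0.0217]
 [-0.0041 -0.0268 -0.9996]]
[ 0.5388  0.0452  1.2789  0.0806 -2.8006 -1.5411]
```

>>> send_rows(moves="0 0 -1.5 0;0 0 -1.5 0;0 0 -1.5 0;0 0 -1.5 0;0 0 0 0")

```text
time_s: 20.88
tool_pos: [0.2597, -0.077, 0.7593]
tool_rot: [-0.758, 3.011, -0.068]
ft_force: [0.7, 0.3, -0.1]
width: 1.003
```

```bash
python3 - <<'E'
from h import *
p,R,s=tool();print(p);print(R);print(s["joint_positions"])
E
```

```text
[ 0.2597 -0.077   0.7593]
[[-0.8801 -0.4726  0.0456]
 [-0.4742  0.8798 -0.0339]
 [-0.0241 -0.0514 -0.9984]]
[ 0.6074  0.0725  1.3381  0.1681 -2.8139 -1.5249]
```

>>> send_rows(moves="0 0 -4 0;0 0 -4 0")

```text
time_s: 21.12
tool_pos: [0.2482, -0.0726, 0.7697]
tool_rot: [-0.749, 2.978, -0.106]
ft_force: [-0.7, 0.9, 0.2]
width: 0.997
```

```bash
python3 - <<'E'
from h import *
p,R,s=tool();print(p);print(R);print(s["joint_positions"])
E
```

```text
[ 0.2482 -0.0726  0.7697]
[[-0.8788 -0.4698  0.0837]
 [-0.4746  0.8788 -0.0503]
 [-0.0499 -0.0839 -0.9952]]
[ 0.7242  0.0688  1.3545  0.2934 -2.8139 -1.522 ]
```

```bash
python3 - <<'E'
from h import *
print(delta([.185,.18,.735]))
E
```

```text
[-6.2652 25.4583  1.6602]
```

>>> send_rows(moves="-2 1 1 0;-2.5 2.5 0.7 0;-2 3 0 0;-1.5 3 0 0;-0.5 3 0 0;0 3 0 0;0.5 3 0 0;0.7 3 0 0;1 3 0 0;0 1 0 0")

```text
time_s: 22.38
tool_pos: [0.1841, 0.1814, 0.7344]
tool_rot: [-0.756, 2.976, -0.106]
ft_force: [0.6, 0.6, 0.3]
width: 0.999
```

```bash
python3 - <<'E'
from h import *
p,R,s=tool();print(p);print(R);print(s["joint_positions"])
E
```

```text
[0.1841 0.1814 0.7344]
[[-0.8766 -0.474   0.0836]
 [-0.4787  0.8766 -0.0499]
 [-0.0496 -0.0837 -0.9953]]
[ 1.7725 -0.1167  0.9997  0.188  -2.7467 -2.6741]
```

>>> send_rows(moves="0 0 -4 0;0 0 -4 0;0 0 -4 0")

```text
time_s: 22.75
tool_pos: [0.182, 0.1831, 0.7702]
tool_rot: [-0.739, 2.922, -0.069]
ft_force: [-0.3, 1.0, 0.2]
width: 1.002
```

```bash
python3 - <<'E'
from h import *
p,R,s=tool();print(p);print(R);print(s["joint_positions"])
E
```

```text
[0.182  0.1831 0.7702]
[[-0.8724 -0.4701  0.1338]
 [-0.4759  0.8794 -0.013 ]
 [-0.1115 -0.075  -0.9909]]
[ 1.8267  0.0739  1.2946  0.4024 -2.8137 -2.5222]
```

>>> send_rows(moves="0 0 -5 0;0 0 -5 0;0 0 -5 0;0 0 -5 0")

```text
time_s: 23.25
tool_pos: [0.174, 0.1564, 0.7727]
tool_rot: [-0.735, 2.887, -0.092]
ft_force: [-1.2, 2.3, -0.8]
width: 1.004
```

```bash
python3 - <<'E'
from h import *
p,R,s=tool();print(p);print(R);print(s["joint_positions"])
E
```

```text
[0.174  0.1564 0.7727]
[[-0.8662 -0.4699  0.1701]
 [-0.4798  0.8772 -0.02  ]
 [-0.1398 -0.099  -0.9852]]
[ 2.0001 -0.0624  1.1239  0.4713 -2.8136 -2.6292]
```

```bash
python3 - <<'E'
from h import *
p,R,s=tool();print("out",R.T@[4,6,-1.5]," up",R.T@[0.5,0.6,5])
E
```

```text
out [-6.1338  3.5318  2.0379]  up [-1.4197 -0.2034 -4.8531]
```

>>> send_rows(moves="-2 1.2 0.7 0;-2 1.2 0.7 0;-2 1.2 0.7 0;-1.4 -0.2 -4.9 0;-1.4 -0.2 -4.9 0;-1.4 -0.2 -4.9 0;-1.4 -0.2 -4.9 0")

```text
time_s: 24.12
tool_pos: [0.2039, 0.2139, 0.7423]
tool_rot: [-0.754, 2.954, -0.168]
ft_force: [-0.1, -2.6, 2.1]
width: 0.999
```

```bash
python3 - <<'E'
from h import *
p,R,s=tool();print(p);print(R);print(s["joint_positions"])
E
```

```text
[0.2039 0.2139 0.7423]
[[-0.8743 -0.4722  0.1121]
 [-0.4819  0.8721 -0.0848]
 [-0.0577 -0.1282 -0.9901]]
[ 1.6655  0.0565  1.1561  0.2767 -2.7527 -2.4843]
```

```bash
cat > kin.py <<'E'
import numpy as np
from scipy.optimize import least_squares
from scipy.spatial.transform import Rotation as Ro
D=[([-.964312,.040799,.083819,-.000515,-1.61547,-.333735],[.16167,-.5775,.24728],[.4271,-3.11213,-.00268]),
([-.7487,1.088,1.4798,.0037,-1.9617,-.5466],[.4983,-.7328,.221],[.429,-3.11,.004]),
([-.734,.7344,.9518,.007,-1.765,-.5621],[.4711,-.6927,.2413],[-.427,3.102,-.035]),
([.2383,-.0731,.1322,.0264,-1.7609,-1.5314],[.5484,-.0777,.3406],[-.424,3.095,-.038]),
([.5128,-.216,.5504,.0362,-2.3336,-1.5639],[.3687,-.0277,.6024],[-.767,3.036,-.038]),
([.5249,.0912,1.2428,.0639,-2.7187,-1.545],[.3193,-.0517,.7312],[-.763,3.037,-.038]),
([.6074,.0725,1.3381,.1681,-2.8139,-1.5249],[.2597,-.077,.7593],[-.758,3.011,-.068]),
([.7242,.0688,1.3545,.2934,-2.8139,-1.522],[.2482,-.0726,.7697],[-.749,2.978,-.106]),
([1.7725,-.1167,.9997,.188,-2.7467,-2.6741],[.1841,.1814,.7344],[-.756,2.976,-.106]),
([1.8267,.0739,1.2946,.4024,-2.8137,-2.5222],[.182,.1831,.7702],[-.739,2.922,-.069]),
([2.0001,-.0624,1.1239,.4713,-2.8136,-2.6292],[.174,.1564,.7727],[-.735,2.887,-.092])]
Ry=lambda a:Ro.from_euler('y',a);Rz=lambda a:Ro.from_euler('z',a);Rx=lambda a:Ro.from_euler('x',a)
LO=np.array([-2.56,-1.29,-1.08,-3.29,-2.81,-2.99]);HI=np.array([2.56,2.01,1.49,1.98,-.18,2.99])
def fk(q,P):
    h,r0,d,L1,a,L2,L3,c=P[:7].tolist()+[P[7]]
    A=Rz(q[0]);p=A.apply([r0,-d,h])
    B=A*Ry(q[1]);p=p+B.apply([0,0,L1])
    C=B*Ry(-q[2]);p=p+C.apply([L2,0,a])
    E=C*Rx(SG[0]*q[3])*Ry(-q[4]);p=p+E.apply([L3,0,0])
    # tool z along E x ; y
    F=E*Ro.from_matrix(np.array([[0,0,1],[0,1,0],[-1,0,0]]))*Rz(SG[1]*q[5]+c)
    return p,F
SG=[1,1]
E
cat > fit.py <<'E'
from kin import *;import kin
best=None
for s4 in(1,-1):
  for s6 in(1,-1):
    kin.SG[:]=[s4,s6]
    def res(P):
        r=[]
        for q,p,w in D:
            x,F=fk(q,P);r+=list(x-p)+list(.3*(Ro.from_rotvec(w).inv()*F).as_rotvec())
        return r
    for c in(0,1.57,3.14,-1.57):
        o=least_squares(res,[.3,0,.197,.4,0,.5,.3,c])
        if best is None or o.cost<best[0]: best=(o.cost,s4,s6,o.x,np.abs(o.fun).max())
print(best)
E
python3 fit.py
```

```text
(np.float64(0.0025759502580388724), -1, -1, array([ 0.14261909, -0.03754237,  0.19039057,  0.40482523,  0.02451698,
        0.59465861,  0.35540159,  4.71242176]), np.float64(0.04077233744468603))
```

```bash
cat >> fit.py <<'E'
kin.SG[:]=best[1:3]
for q,p,w in D:
    x,F=fk(q,best[3]);print(((x-p)*1000).round(1),(Ro.from_rotvec(w).inv()*F).as_rotvec().round(3))
E
python3 fit.py
```

```text
(np.float64(0.0025759502580388724), -1, -1, array([ 0.14261909, -0.03754237,  0.19039057,  0.40482523,  0.02451698,
        0.59465861,  0.35540159,  4.71242176]), np.float64(0.04077233744468603))
[ 7.8 -0.4 -5.5] [-0. -0.  0.]
[2.4 6.  3.9] [ 0. -0.  0.]
[ 6.6  2.  -1.3] [-0.  0.  0.]
[-0.4  5.4 -4.2] [-0. -0. -0.]
[-19.6  -4.9  10.4] [ 0. -0.  0.]
[-28.8 -10.9  12.4] [ 0. -0. -0.]
[-14.   -7.4   6.8] [ 0. -0. -0.]
[8.1 0.9 0.6] [ 0.  0. -0.]
[ 1.2 -9.8  1.7] [-0.  0. -0.]
[ 5.9 28.1 -9. ] [-0. -0.  0.]
[  2.3  40.8 -15.8] [-0.  0. -0.]
```

```bash
cat > fit2.py <<'E'
from kin import *
def rots(q):
    A=Rz(q[0]);B=A*Ry(q[1]);C=B*Ry(-q[2]);G=C*Rx(-q[3]);E=G*Ry(-q[4])
    F=E*Ro.from_matrix(np.array([[0,0,1],[0,1,0],[-1,0,0]]))*Rz(-q[5]-np.pi/2)
    return A,B,C,G,E,F
M=[];Y=[]
for q,p,w in D:
    M.append(np.hstack([r.as_matrix() for r in rots(q)]+[np.eye(3)]));Y.append(p)
M=np.vstack(M);Y=np.hstack(Y)
# ridge
lam=1e-3
x=np.linalg.solve(M.T@M+lam**2*np.eye(21),M.T@Y)
print(x.reshape(-1,3).round(3));print(((M@x-Y)*1000).reshape(-1,3).round(1))
np.save("off.npy",x)
E
python3 fit2.py
```

```text
[[ 0.     0.     0.077]
 [-0.     0.     0.4  ]
 [ 0.276  0.     0.   ]
 [ 0.276 -0.098 -0.   ]
 [ 0.165 -0.098 -0.   ]
 [ 0.     0.     0.165]
 [ 0.     0.     0.077]]
[[-0.  -0.   0. ]
 [ 0.   0.  -0. ]
 [ 0.  -0.   0. ]
 [ 0.   0.  -0. ]
 [-0.   0.  -0. ]
 [-0.   0.   0. ]
 [ 0.1 -0.  -0. ]
 [-0.  -0.   0. ]
 [ 0.  -0.   0. ]
 [-0.   0.   0. ]
 [ 0.   0.  -0. ]]
```

```bash
cat > sim.py <<'E'
from kin import *
x=np.load("off.npy").reshape(-1,3)
OUT=np.array([[0,0,1],[0,1,0],[-1,0,0]])
def FK(q):
    A=Rz(q[0]);B=A*Ry(q[1]);C=B*Ry(-q[2]);G=C*Rx(-q[3]);E=G*Ry(-q[4])
    F=E*Ro.from_matrix(OUT)*Rz(-q[5]-np.pi/2)
    p=np.array([0,0,.154])+B.apply([0,0,.4])+C.apply([.552,0,0])+E.apply([.33,-.196,0])
    return p,F
def IK(q0,p,F,w):
    def res(q):
        a,b=FK(q);return np.r_[a-p,w*(F.inv()*b).as_rotvec()]
    q0=np.clip(q0,LO+1e-4,HI-1e-4)
    return least_squares(res,q0,bounds=(LO,HI),xtol=1e-10,ftol=1e-12).x
def run(q,rows,w,rebase=True):
    p,F=FK(q)
    for r in rows:
        p=p+F.apply(np.array(r[:3])/100);F=F*Rz(r[3] if len(r)>3 else 0)
        q=IK(q,p,F,w)
        if rebase:p,F=FK(q)
    return q
E
cat > t1.py <<'E'
from sim import *
np.set_printoptions(precision=4,suppress=True)
q=np.array([ 0.5388,0.0452,1.2789,0.0806,-2.8006,-1.5411])
q1=np.array([ .6074,.0725,1.3381,.1681,-2.8139,-1.5249])
for w in (.05,.1,.2,.3,.5,1,2):
    for rb in (True,False):
        Q=run(q,[[0,0,-1.5]]*4,w,rb);p,F=FK(Q);print(w,rb,Q,p,F.as_matrix()[:,2])
print(q1,FK(q1)[0],FK(q1)[1].as_matrix()[:,2])
E
python3 t1.py
```

```text
0.05 True [ 0.9007  0.0921  1.3505  0.7312 -2.6575 -1.2964] [ 0.2574 -0.0752  0.8047] [ 0.2794 -0.1478 -0.9487]
0.05 False [ 0.876   0.0955  1.3515  0.7269 -2.639  -1.278 ] [ 0.2632 -0.078   0.8056] [ 0.2913 -0.1505 -0.9447]
0.1 True [ 0.8419  0.1067  1.3771  0.6354 -2.7014 -1.3226] [ 0.2562 -0.0752  0.7948] [ 0.2285 -0.1238 -0.9656]
0.1 False [ 0.8225  0.1108  1.3763  0.6379 -2.687  -1.3026] [ 0.2608 -0.0774  0.7953] [ 0.2368 -0.1293 -0.9629]
0.2 True [ 0.7306  0.1367  1.4343  0.4392 -2.7871 -1.3895] [ 0.2548 -0.0753  0.7783] [ 0.1353 -0.0769 -0.9878]
0.2 False [ 0.7115  0.1435  1.4405  0.4188 -2.796  -1.3894] [ 0.2557 -0.076   0.7763] [ 0.1229 -0.0759 -0.9895]
0.3 True [ 0.6774  0.1218  1.4167  0.3232 -2.81   -1.4464] [ 0.2564 -0.0761  0.7711] [ 0.0956 -0.0558 -0.9939]
0.3 False [ 0.6703  0.1153  1.405   0.3085 -2.81   -1.4536] [ 0.2568 -0.0764  0.77  ] [ 0.0894 -0.0552 -0.9945]
0.5 True [ 0.622   0.0759  1.3456  0.1981 -2.81   -1.5116] [ 0.2586 -0.0771  0.7622] [ 0.0571 -0.0379 -0.9976]
0.5 False [ 0.619   0.0761  1.3448  0.1954 -2.81   -1.5112] [ 0.2589 -0.0772  0.7619] [ 0.0559 -0.0378 -0.9977]
1 True [ 0.5778  0.0508  1.3018  0.1165 -2.81   -1.5456] [ 0.2601 -0.0777  0.7549] [ 0.0288 -0.0264 -0.9992]
1 False [ 0.5759  0.0522  1.3033  0.1163 -2.81   -1.5439] [ 0.2604 -0.0779  0.7549] [ 0.0288 -0.0263 -0.9992]
2 True [ 0.5632  0.0438  1.2886  0.0917 -2.81   -1.5547] [ 0.2605 -0.0779  0.7525] [ 0.0196 -0.0229 -0.9995]
2 False [ 0.5615  0.0453  1.2902  0.0917 -2.81   -1.553 ] [ 0.2609 -0.0781  0.7524] [ 0.0196 -0.0229 -0.9995]
[ 0.6074  0.0725  1.3381  0.1681 -2.8139 -1.5249] [ 0.2597 -0.0765  0.7598] [ 0.0457 -0.0338 -0.9984]
```

```bash
sed -i 's/-2.81,-2.99/-2.814,-2.99/' kin.py; cat > t2.py <<'E'
from sim import *
np.set_printoptions(precision=4,suppress=True)
def rp(Q): p,F=FK(Q);return Q,p,F.as_matrix()[:2,2]
S=[([ 0.5388,0.0452,1.2789,0.0806,-2.8006,-1.5411],[[0,0,-1.5]]*4,[ .6074,.0725,1.3381,.1681,-2.8139,-1.5249]),
([ .6074,.0725,1.3381,.1681,-2.8139,-1.5249],[[0,0,-4]]*2,[.7242,.0688,1.3545,.2934,-2.8139,-1.522]),
([1.7725,-.1167,.9997,.188,-2.7467,-2.6741],[[0,0,-4]]*3,[1.8267,.0739,1.2946,.4024,-2.8137,-2.5222]),
([1.8267,.0739,1.2946,.4024,-2.8137,-2.5222],[[0,0,-5]]*4,[2.0001,-.0624,1.1239,.4713,-2.8136,-2.6292]),
([2.0001,-.0624,1.1239,.4713,-2.8136,-2.6292],[[-2,1.2,.7]]*3+[[-1.4,-.2,-4.9]]*4,[1.6655,.0565,1.1561,.2767,-2.7527,-2.4843])]
for q,r,e in S:
    for w in(.5,.7):
      for rb in(True,False): print(w,rb,*rp(run(np.array(q),r,w,rb)))
    print("  meas",*rp(np.array(e)))
E
python3 t2.py
```

```text
0.5 True [ 0.6222  0.0803  1.3532  0.1982 -2.814  -1.5115] [ 0.2583 -0.077   0.7625] [ 0.0562 -0.0377]
0.5 False [ 0.6192  0.0805  1.3525  0.1955 -2.814  -1.5111] [ 0.2586 -0.0771  0.7622] [ 0.055  -0.0376]
0.7 True [ 0.5962  0.0643  1.3263  0.1482 -2.814  -1.5336] [ 0.2592 -0.0774  0.7583] [ 0.0394 -0.0307]
0.7 False [ 0.594   0.0656  1.3274  0.1475 -2.814  -1.5321] [ 0.2595 -0.0775  0.7582] [ 0.0391 -0.0306]
  meas [ 0.6074  0.0725  1.3381  0.1681 -2.8139 -1.5249] [ 0.2597 -0.0765  0.7598] [ 0.0457 -0.0338]
0.5 True [ 0.7469  0.08    1.3736  0.3341 -2.814  -1.5045] [ 0.2465 -0.0716  0.7733] [ 0.0961 -0.0548]
0.5 False [ 0.7419  0.0807  1.3736  0.33   -2.814  -1.5035] [ 0.2469 -0.0719  0.7729] [ 0.0948 -0.0545]
0.7 True [ 0.7089  0.0604  1.3422  0.2644 -2.814  -1.5338] [ 0.2487 -0.0725  0.7683] [ 0.0759 -0.0457]
0.7 False [ 0.7049  0.0627  1.3446  0.2634 -2.814  -1.5308] [ 0.2492 -0.0727  0.7682] [ 0.0756 -0.0456]
  meas [ 0.7242  0.0688  1.3545  0.2934 -2.8139 -1.522 ] [ 0.2481 -0.0721  0.7703] [ 0.0837 -0.0503]
0.5 True [ 1.8638  0.0863  1.3157  0.4555 -2.814  -2.5022] [0.1776 0.1
[... 713 characters left out ...]
03  0.0351]
0.7 False [ 2.036   0.087   1.3298  0.6429 -2.814  -2.4973] [0.1607 0.1715 0.7897] [0.1999 0.0318]
  meas [ 2.0001 -0.0624  1.1239  0.4713 -2.8136 -2.6292] [0.1734 0.1566 0.7732] [ 0.1701 -0.0201]
0.5 True [ 1.8105  0.1746  1.3678  0.6889 -2.7112 -2.2399] [0.1975 0.198  0.789 ] [0.2661 0.0283]
0.5 False [ 1.772   0.1832  1.3697  0.6789 -2.6925 -2.2136] [0.2061 0.2029 0.7878] [0.272  0.0305]
0.7 True [ 1.7659  0.186   1.3909  0.6045 -2.7508 -2.2712] [0.1983 0.1971 0.7805] [0.2198 0.0046]
0.7 False [ 1.7433  0.1919  1.3925  0.5973 -2.7419 -2.2567] [0.203  0.2    0.7793] [0.2213 0.0048]
  meas [ 1.6655  0.0565  1.1561  0.2767 -2.7527 -2.4843] [0.2034 0.2143 0.7428] [ 0.1121 -0.0848]
```

```bash
cat > t3.py <<'E'
from sim import *
from h import tool
np.set_printoptions(precision=3,suppress=True)
W=.6
def IKf(q0,p,F):
    def res(q):
        a,b=FK(q);return np.r_[a-p,W*(F.inv()*b).as_rotvec()]
    return least_squares(res,np.clip(q0,LO+1e-4,HI-1e-4),bounds=(LO,HI),xtol=1e-5,ftol=1e-7,max_nfev=15).x
_,R,s=tool();q0=np.array(s["joint_positions"]);p0,F0=FK(q0);print(p0,R[:,2])
out=[]
rng=np.random.default_rng(0)
import time;t0=time.time()
while time.time()-t0<300:
    r=rng.uniform(.2,.5);az=rng.uniform(-1,1.8);z=rng.uniform(.6,.8)
    p=np.array([r*np.cos(az),r*np.sin(az),z])
    q=IKf(q0,p,F0);pp,FF=FK(q)
    if np.linalg.norm(pp-p)>.005: continue
    phi=rng.uniform(0,6.28);el=rng.uniform(0,1.57);step=.035
    u=step*np.array([np.cos(phi)*np.cos(el),np.sin(phi)*np.cos(el),np.sin(el)])
    Pq=pp;F=FF;qq=q;ok=True;qs=None
    for k in range(14):
        qn=IKf(qq,Pq+u,F)
        if np.any(np.abs(qn-qq)>.2): ok=False;break
        qq=qn;Pq,F=FK(qq)
        t=F.as_matrix()[:2,2]
        m=np.hypot(*t);a=np.degrees(np.arctan2(t[1],t[0]))
        if k>=3 and m>.3 and 5<a<50: out.append((m,a,k+1,p,u,qq.copy()))
out.sort(key=lambda o:o[2]-20*min(o[0],.42))
print(len(out))
for o in out[:15]: print(o)
E
python3 t3.py
```

```text
[0.203 0.214 0.743] [ 0.112 -0.085 -0.99 ]
19
(np.float64(0.30633417302518834), np.float64(8.695478930274204), 10, array([0.183, 0.142, 0.752]), array([-0.017, -0.004,  0.03 ]), array([ 2.234,  0.125,  1.353,  0.979, -2.814, -2.358]))
(np.float64(0.3258455535238815), np.float64(10.066687817763123), 11, array([0.183, 0.142, 0.752]), array([-0.017, -0.004,  0.03 ]), array([ 2.292,  0.137,  1.362,  1.046, -2.814, -2.351]))
(np.float64(0.30167137010250605), np.float64(8.800631577030835), 11, array([0.209, 0.186, 0.754]), array([-0.014,  0.001,  0.032]), array([ 2.308,  0.139,  1.329,  0.898, -2.814, -2.513]))
(np.float64(0.34493953811066896), np.float64(11.263163297451655), 12, array([0.183, 0.142, 0.752]), array([-0.017, -0.004,  0.03 ]), array([ 2.35 ,  0.147,  1.368,  1.109, -2.814, -2.346]))
(np.float64(0.317720571161339), np.float64(10.43659956625932), 12, array([0.209, 0.186, 0.754]), array([-0.014,  0.001,  0.032]), array([ 2.361,  0.146,  1.331,  0.945, -2.814, -2.521]))
(np.float64(0.3636150798565244), np.float64(12.322586783016758), 13, array([0.183, 0.142, 0.752]), array([-0.0
[... 1075 characters left out ...]
724634674), 13, array([0.114, 0.294, 0.74 ]), array([-0.019, -0.014,  0.026]), array([ 2.56 ,  0.281,  1.49 ,  0.928, -2.814, -2.715]))
(np.float64(0.3488569420311957), np.float64(13.252545883887375), 14, array([0.209, 0.186, 0.754]), array([-0.014,  0.001,  0.032]), array([ 2.463,  0.158,  1.33 ,  1.028, -2.814, -2.542]))
(np.float64(0.3313708630967459), np.float64(8.820481105191085), 14, array([0.17 , 0.159, 0.683]), array([-0.012, -0.011,  0.031]), array([ 2.189,  0.099,  1.382,  1.17 , -2.814, -2.12 ]))
(np.float64(0.3252744688328836), np.float64(8.427982781641644), 14, array([0.17 , 0.263, 0.742]), array([-0.004, -0.008,  0.034]), array([ 2.242,  0.085,  1.322,  1.066, -2.814, -2.28 ]))
```

```bash
cat > t4.py <<'E'
from sim import *
np.set_printoptions(precision=3,suppress=True)
def ori(th,az,yawflip=0):
    z=np.array([np.sin(th)*np.cos(az),np.sin(th)*np.sin(az),-np.cos(th)]);y=np.array([-np.sin(az),np.cos(az),0])
    return Ro.from_matrix(np.c_[np.cross(y,z),y,z])
for az in (13,28,45):
    F=ori(.38,np.radians(az))
    q=np.array([1.,0.1,.8,.5,-2.2,-2.])
    for nm,P in(("high",[.3,.0,.6]),("abovepot",[.5276,-.304,.3]),("pot",[.5276,-.304,.142]),("abovepot",[.5276,-.304,.4]),("mid",[.5,0,.4]),("pre",[.56,.15,.26]),("hook",[.635,.2,.21])):
        q=IK(q,np.array(P),F,.6);p,G=FK(q);print(az,nm,q,np.linalg.norm(p-P).round(4),G.as_matrix()[:2,2])
E
python3 t4.py
```

```text
13 high [ 1.262 -0.769  0.081  0.4   -2.181 -2.335] 0.0 [0.361 0.083]
13 abovepot [-0.308 -0.153  0.019 -0.192 -1.414 -1.038] 0.0 [0.361 0.083]
13 pot [-0.309 -0.136 -0.247 -0.21  -1.137 -0.978] 0.0 [0.361 0.083]
13 abovepot [-0.307 -0.104  0.246 -0.19  -1.59  -1.072] 0.0 [0.361 0.083]
13 mid [ 0.465 -0.487 -0.149  0.088 -1.538 -1.795] 0.0 [0.361 0.083]
13 pre [ 0.706 -0.35  -0.348  0.182 -1.238 -2.08 ] 0.0 [0.361 0.083]
13 hook [ 0.685 -0.109 -0.238  0.185 -1.105 -2.084] 0.0 [0.361 0.083]
28 high [ 0.987 -0.717  0.162  0.207 -2.103 -1.932] 0.0 [0.328 0.174]
28 abovepot [-0.365 -0.078  0.118 -0.284 -1.512 -0.737] 0.0 [0.328 0.174]
28 pot [-0.366 -0.06  -0.145 -0.3   -1.243 -0.653] 0.0 [0.328 0.174]
28 abovepot [-0.365 -0.031  0.347 -0.285 -1.687 -0.788] 0.0 [0.328 0.174]
28 mid [ 0.371 -0.448 -0.078 -0.043 -1.564 -1.462] 0.0 [0.328 0.174]
28 pre [ 0.64  -0.34  -0.297  0.059 -1.238 -1.731] 0.0 [0.328 0.174]
28 hook [ 0.631 -0.104 -0.189  0.059 -1.11  -1.729] 0.0 [0.328 0.174]
45 high [ 0.629 -0.614  0.29  -0.067 -2.097 -1.459] 0.0 [0.262 0.262]
45 abovepot [-0.407  0.015  0.232 -0.353 -1.637 -0.428] 0.0 [0.262 0.262]
45 pot [-0.408  0.034 -0.032 -0.359 -1.372 -0.329] 0.0 [0.262 0.262]
45 abovepot [-0.409  0.063  0.467 -0.363 -1.813 -0.494] 0.0 [0.262 0.262]
45 mid [ 0.267 -0.376  0.021 -0.185 -1.633 -1.096] 0.0 [0.262 0.262]
45 pre [ 0.554 -0.293 -0.208 -0.089 -1.286 -1.331] 0.0 [0.262 0.262]
45 hook [ 0.56  -0.065 -0.1   -0.09  -1.167 -1.325] 0.0 [0.262 0.262]
```

>>> send_rows(moves="0 0 0 0")

```text
time_s: 24.25
tool_pos: [0.2044, 0.2104, 0.7443]
tool_rot: [-0.75, 2.953, -0.153]
ft_force: [-0.5, -0.8, 0.5]
width: 1.002
```

```bash
cat > t5.py <<'E'
from sim import *
from h import tool
import sys
np.set_printoptions(precision=3,suppress=True)
W=.6
p,R,s=tool();q=np.array(s["joint_positions"]);print(p,R[:,2],q)
P,F=FK(q)
u=np.array(eval(sys.argv[1]));n=int(sys.argv[2]);pre=np.array(eval(sys.argv[3]))-P if len(sys.argv)>3 else None
rows=[]
if pre is not None:
    k=int(np.ceil(np.linalg.norm(pre)/.03))
    for i in range(k): rows.append(np.r_[np.round(F.inv().apply(pre/k)*100,1)]);
Q=q
def step(Q,P,F,r):
    Q=IK(Q,P+F.apply(r/100),F,W);return (Q,)+FK(Q)
for r in rows: Q,P,F=step(Q,P,F,r)
print("at",P,Q)
for i in range(n):
    r=np.round(F.inv().apply(u),1);rows.append(r);Q,P,F=step(Q,P,F,r)
    t=F.as_matrix()[:2,2];print(i,t,np.hypot(*t).round(3),np.degrees(np.arctan2(t[1],t[0])).round(),P,Q)
print("; ".join("%.1f %.1f %.1f 0"%tuple(r) for r in rows))
E
python3 t5.py "[-1.7,-.4,3.0]" 16 "[.183,.142,.752]"
```

```text
[0.204 0.21  0.744] [ 0.112 -0.075 -0.991] [ 1.665  0.053  1.163  0.279 -2.752 -2.484]
at [0.184 0.143 0.749] [ 1.86  -0.145  1.006  0.276 -2.814 -2.676]
0 [ 0.128 -0.059] 0.141 -25.0 [0.184 0.147 0.757] [ 1.88  -0.113  1.051  0.329 -2.814 -2.645]
1 [ 0.144 -0.044] 0.151 -17.0 [0.183 0.15  0.765] [ 1.902 -0.08   1.097  0.389 -2.814 -2.608]
2 [ 0.162 -0.03 ] 0.165 -10.0 [0.18  0.152 0.772] [ 1.933 -0.05   1.138  0.454 -2.814 -2.576]
3 [ 0.181 -0.016] 0.181 -5.0 [0.177 0.154 0.779] [ 1.966 -0.019  1.18   0.523 -2.814 -2.541]
4 [ 0.2   -0.002] 0.2 -1.0 [0.172 0.156 0.786] [ 2.003  0.015  1.224  0.598 -2.814 -2.504]
5 [0.22  0.011] 0.221 3.0 [0.166 0.157 0.792] [ 2.045  0.045  1.264  0.675 -2.814 -2.471]
6 [0.24  0.024] 0.241 6.0 [0.159 0.157 0.797] [ 2.094  0.07   1.296  0.751 -2.814 -2.445]
7 [0.259 0.036] 0.261 8.0 [0.15  0.156 0.802] [ 2.15   0.09   1.319  0.826 -2.814 -2.428]
8 [0.278 0.048] 0.282 10.0 [0.141 0.154 0.807] [ 2.209  0.107  1.338  0.9   -2.814 -2.414]
9 [0.296 0.06 ] 0.302 11.0 [0.131 0.153 0.811] [ 2.27   0.121  1.351  0.969 -2.814 -2.407]
10 [0.313 0.072] 0.321 13.0 [0.121 0.151 0.814] [ 2.33   0.132  1.36   1.034 -2.814 -2.403]
11 [0.33  0.083] 0.34 14.0 [0.111 0.148 0.818] [ 2.388  0.145  1.369  1.098 -2.814 -2.398]
12 [0.347 0.094] 0.359 15.0 [0.1   0.146 0.821] [ 2.445  0.156  1.373  1.156 -2.814 -2.399]
13 [0.362 0.105] 0.377 16.0 [0.09  0.143 0.824] [ 2.499  0.164  1.374  1.208 -2.814 -2.402]
14 [0.377 0.115] 0.395 17.0 [0.08  0.141 0.827] [ 2.55   0.176  1.378  1.26  -2.814 -2.403]
15 [0.389 0.116] 0.406 17.0 [0.07  0.137 0.827] [ 2.56   0.208  1.413  1.312 -2.814 -2.362]
1.7 -1.7 -0.1 0; 1.7 -1.7 -0.1 0; 1.7 -1.7 -0.1 0; 1.5 0.1 -3.1 0; 1.4 0.1 -3.2 0; 1.4 0.1 -3.2 0; 1.3 0.1 -3.2 0; 1.2 0.2 -3.3 0; 1.1 0.2 -3.3 0; 1.0 0.2 -3.3 0; 1.0 0.2 -3.3 0; 0.9 0.2 -3.4 0; 0.8 0.2 -3.4 0; 0.7 0.2 -3.4 0; 0.7 0.2 -3.4 0; 0.6 0.2 -3.4 0; 0.5 0.2 -3.4 0; 0.5 0.2 -3.4 0; 0.4 0.2 -3.4 0
```

>>> send_rows(moves="1.7 -1.7 -0.1 0; 1.7 -1.7 -0.1 0; 1.7 -1.7 -0.1 0; 1.5 0.1 -3.1 0; 1.4 0.1 -3.2 0; 1.4 0.1 -3.2 0; 1.3 0.1 -3.2 0; 1.2 0.2 -3.3 0; 1.1 0.2 -3.3 0;0 0 0 0")

```text
time_s: 25.5
tool_pos: [0.1671, 0.1491, 0.7799]
tool_rot: [-0.736, 2.831, -0.083]
ft_force: [-0.1, 0.2, -0.2]
width: 0.998
```

```bash
cat >t6.py <<'E'
from sim import *
from h import tool
np.set_printoptions(precision=3,suppress=True)
def clear(q):
    A=Rz(q[0]);B=A*Ry(q[1]);C=B*Ry(-q[2]);e=np.array([0,0,.154])+B.apply([0,0,.4]);d=C.apply([1,0,0])
    p,F=FK(q);z=F.as_matrix()[:,2];o=[]
    for k in(.017,0,-.1,-.2):
        X=p+z*k;s=np.clip((X-e)@d,0,.552);o.append(np.linalg.norm(X-e-s*d))
    return np.array(o),e
if __name__=="__main__":
    p,R,s=tool();print(p,R[:,2],s["joint_positions"],clear(s["joint_positions"]))
    print(clear(np.array([2.5,.164,1.374,1.208,-2.814,-2.402])))
E
python3 t6.py; python3 t5.py "[-1.7,-.4,3.0]" 10
```

```text
[0.167 0.149 0.78 ] [ 0.221 -0.    -0.975] [ 2.178 -0.116  1.051  0.596 -2.813 -2.681] (array([0.226, 0.223, 0.21 , 0.2  ]), array([ 0.026, -0.038,  0.551]))
(array([0.226, 0.223, 0.21 , 0.2  ]), array([-0.052,  0.039,  0.549]))
[0.167 0.149 0.78 ] [ 0.221 -0.    -0.975] [ 2.178 -0.116  1.051  0.596 -2.813 -2.681]
at [0.167 0.149 0.78 ] [ 2.178 -0.116  1.051  0.596 -2.813 -2.681]
0 [0.238 0.011] 0.238 3.0 [0.163 0.152 0.796] [ 2.086  0.036  1.247  0.723 -2.814 -2.463]
1 [0.258 0.024] 0.259 5.0 [0.157 0.151 0.802] [ 2.106  0.087  1.314  0.815 -2.814 -2.392]
2 [0.277 0.035] 0.279 7.0 [0.148 0.149 0.806] [ 2.16   0.106  1.336  0.89  -2.814 -2.372]
3 [0.296 0.046] 0.3 9.0 [0.139 0.147 0.81 ] [ 2.218  0.119  1.35   0.961 -2.814 -2.359]
4 [0.315 0.057] 0.32 10.0 [0.129 0.144 0.814] [ 2.275  0.133  1.364  1.033 -2.814 -2.346]
5 [0.332 0.067] 0.339 11.0 [0.119 0.141 0.818] [ 2.333  0.144  1.372  1.099 -2.814 -2.34 ]
6 [0.349 0.077] 0.358 12.0 [0.11  0.138 0.821] [ 2.39   0.154  1.376  1.16  -2.814 -2.336]
7 [0.366 0.087] 0.376 13.0 [0.1   0.135 0.824] [ 2.444  0.162  1.378  1.216 -2.814 -2.335]
8 [0.382 0.097] 0.394 14.0 [0.09  0.132 0.827] [ 2.494  0.173  1.382  1.272 -2.814 -2.331]
9 [0.397 0.106] 0.411 15.0 [0.08  0.129 0.83 ] [ 2.543  0.182  1.382  1.321 -2.814 -2.331]
1.1 0.1 -3.3 0; 1.0 0.1 -3.3 0; 0.9 0.1 -3.3 0; 0.8 0.1 -3.4 0; 0.8 0.1 -3.4 0; 0.7 0.1 -3.4 0; 0.6 0.1 -3.4 0; 0.5 0.1 -3.4 0; 0.5 0.1 -3.4 0; 0.4 0.1 -3.4 0
```

>>> send_rows(moves="1.1 0.1 -3.3 0; 1.0 0.1 -3.3 0; 0.9 0.1 -3.3 0; 0.8 0.1 -3.4 0; 0.8 0.1 -3.4 0;0 0 0 0")

```text
time_s: 26.25
tool_pos: [0.1534, 0.1519, 0.8022]
tool_rot: [-0.721, 2.767, -0.118]
ft_force: [0.5, 0.8, 0.2]
width: 1.003
```

```bash
python3 t6.py; for u in "[-1.7,-.4,3.0]" "[0,0,3.5]" "[0,1.7,3.0]"; do python3 t5.py "$u" 8; done
```

```text
[0.153 0.152 0.802] [ 0.287 -0.008 -0.958] [ 2.14   0.053  1.231  0.83  -2.814 -2.418] (array([0.226, 0.223, 0.21 , 0.2  ]), array([-0.012,  0.018,  0.553]))
(array([0.226, 0.223, 0.21 , 0.2  ]), array([-0.052,  0.039,  0.549]))
[0.153 0.152 0.802] [ 0.287 -0.008 -0.958] [ 2.14   0.053  1.231  0.83  -2.814 -2.418]
at [0.153 0.152 0.803] [ 2.14   0.053  1.231  0.83  -2.814 -2.418]
0 [0.307 0.001] 0.307 0.0 [0.144 0.149 0.808] [ 2.129  0.139  1.346  0.946 -2.814 -2.291]
1 [0.326 0.011] 0.326 2.0 [0.134 0.146 0.813] [ 2.183  0.151  1.358  1.014 -2.814 -2.277]
2 [0.345 0.02 ] 0.345 3.0 [0.125 0.142 0.816] [ 2.236  0.16   1.366  1.079 -2.814 -2.266]
3 [0.363 0.029] 0.364 5.0 [0.115 0.139 0.82 ] [ 2.287  0.172  1.376  1.144 -2.814 -2.253]
4 [0.38  0.038] 0.382 6.0 [0.105 0.135 0.823] [ 2.338  0.181  1.38   1.203 -2.814 -2.245]
5 [0.397 0.047] 0.4 7.0 [0.095 0.132 0.826] [ 2.387  0.189  1.382  1.258 -2.814 -2.241]
6 [0.414 0.055] 0.417 8.0 [0.086 0.128 0.829] [ 2.434  0.196  1.381  1.308 -2.814 -2.238]
7 [0.43  0.063] 0.435 8.0 [0.076 0.125 0.832] [ 2.479  0.205  1.383  1.359 -2.814 -2.234]
[... 1464 characters left out ...]
.327  0.88  -2.781 -2.31 ]
2 [0.321 0.007] 0.321 1.0 [0.147 0.184 0.804] [ 2.077  0.157  1.326  0.884 -2.766 -2.31 ]
3 [0.332 0.013] 0.332 2.0 [0.146 0.194 0.804] [ 2.076  0.167  1.325  0.887 -2.749 -2.309]
4 [0.343 0.019] 0.344 3.0 [0.145 0.204 0.804] [ 2.076  0.176  1.323  0.892 -2.732 -2.308]
5 [0.355 0.026] 0.356 4.0 [0.144 0.214 0.804] [ 2.075  0.185  1.322  0.897 -2.715 -2.306]
6 [0.366 0.033] 0.368 5.0 [0.143 0.223 0.804] [ 2.075  0.194  1.32   0.902 -2.698 -2.304]
7 [0.378 0.041] 0.38 6.0 [0.142 0.232 0.804] [ 2.075  0.202  1.319  0.907 -2.681 -2.303]
-1.6 1.0 -2.9 0; -1.6 1.0 -2.9 0; -1.6 1.0 -2.8 0; -1.7 1.0 -2.8 0; -1.7 1.0 -2.8 0; -1.8 1.0 -2.8 0; -1.8 1.0 -2.8 0; -1.8 1.0 -2.7 0
```

```bash
sed -e 's/t0<300/t0<200/' -e 's/range(14)/range(9)/' -e 's/rng.uniform(-1,1.8)/rng.uniform(0,2.2)/' -e 's/out.sort.*/out.sort(key=lambda o:o[2]*.01+np.hypot(o[0]*np.cos(np.radians(o[1]))-.34,o[0]*np.sin(np.radians(o[1]))-.15)+.3*np.linalg.norm(o[3]-p0))/' t3.py > t7.py; sed -i 's/m>.3 and 5<a<50/m>.3 and 8<a<50/' t7.py; python3 t7.py
```

```text
[0.153 0.152 0.803] [ 0.287 -0.008 -0.958]
160
(np.float64(0.3555892540010727), np.float64(12.953241208834337), 5, array([0.065, 0.251, 0.778]), array([-0.025, -0.005,  0.023]), array([ 2.56 ,  0.322,  1.434,  0.925, -2.814, -2.743]))
(np.float64(0.3408103123981435), np.float64(11.23797180061372), 4, array([0.065, 0.251, 0.778]), array([-0.025, -0.005,  0.023]), array([ 2.56 ,  0.241,  1.336,  0.838, -2.814, -2.83 ]))
(np.float64(0.3773288664286832), np.float64(14.554677990157897), 7, array([0.123, 0.234, 0.728]), array([-0.023, -0.012,  0.023]), array([ 2.56 ,  0.256,  1.394,  1.055, -2.814, -2.612]))
(np.float64(0.36647628444705377), np.float64(10.857520605515196), 7, array([0.169, 0.176, 0.772]), array([-0.03 ,  0.006,  0.018]), array([ 2.56 ,  0.237,  1.329,  0.917, -2.814, -2.754]))
(np.float64(0.3549345026898898), np.float64(9.047075161030932), 6, array([0.169, 0.176, 0.772]), array([-0.03 ,  0.006,  0.018]), array([ 2.498,  0.22 ,  1.328,  0.915, -2.814, -2.695]))
(np.float64(0.3684612843564265), np.float64(13.201873109446177), 6, array([0.065, 0.251, 0.778]), array([-0.025, -
[... 1064 characters left out ...]
7267724753816), 5, array([0.082, 0.229, 0.788]), array([-0.006, -0.005,  0.034]), array([ 2.425,  0.178,  1.324,  1.013, -2.814, -2.523]))
(np.float64(0.38612555436146667), np.float64(11.60781426795979), 9, array([0.169, 0.176, 0.772]), array([-0.03 ,  0.006,  0.018]), array([ 2.56 ,  0.387,  1.49 ,  1.007, -2.813, -2.666]))
(np.float64(0.374229668944262), np.float64(9.42109317773235), 6, array([0.082, 0.229, 0.788]), array([-0.006, -0.005,  0.034]), array([ 2.457,  0.175,  1.321,  1.061, -2.814, -2.507]))
(np.float64(0.38032173318099405), np.float64(12.277222050011877), 7, array([0.065, 0.251, 0.778]), array([-0.025, -0.005,  0.023]), array([ 2.56 ,  0.383,  1.49 ,  0.996, -2.812, -2.678]))
```

```bash
python3 t5.py "[-3.0,.6,1.8]" 7 "[.169,.176,.772]"
```

```text
[0.153 0.152 0.802] [ 0.287 -0.008 -0.958] [ 2.14   0.053  1.231  0.83  -2.814 -2.418]
at [0.169 0.176 0.772] [ 2.133 -0.143  0.917  0.629 -2.724 -2.627]
0 [ 0.287 -0.008] 0.288 -2.0 [0.139 0.183 0.79 ] [ 2.231 -0.022  1.093  0.712 -2.795 -2.632]
1 [0.299 0.001] 0.299 0.0 [0.116 0.194 0.799] [ 2.232  0.127  1.283  0.825 -2.814 -2.516]
2 [0.314 0.015] 0.314 3.0 [0.096 0.205 0.8  ] [ 2.296  0.163  1.313  0.865 -2.814 -2.54 ]
3 [0.328 0.029] 0.329 5.0 [0.074 0.215 0.8  ] [ 2.369  0.185  1.322  0.889 -2.814 -2.59 ]
4 [0.34  0.043] 0.343 7.0 [0.052 0.224 0.8  ] [ 2.439  0.204  1.326  0.905 -2.814 -2.645]
5 [0.351 0.057] 0.356 9.0 [0.029 0.232 0.799] [ 2.506  0.221  1.327  0.913 -2.814 -2.705]
6 [0.361 0.07 ] 0.367 11.0 [0.006 0.239 0.797] [ 2.56   0.249  1.342  0.923 -2.814 -2.748]
-0.9 0.9 1.7 0; -0.9 0.9 1.7 0; 1.8 1.7 -2.6 0; 1.8 1.7 -2.6 0; 1.7 1.7 -2.6 0; 1.7 1.7 -2.6 0; 1.6 1.7 -2.7 0; 1.6 1.7 -2.7 0; 1.5 1.7 -2.7 0
```

>>> send_rows(moves="-0.9 0.9 1.7 0; 1.8 1.7 -2.6 0; 1.8 1.7 -2.6 0; 1.7 1.7 -2.6 0; 1.7 1.7 -2.6 0; 1.6 1.7 -2.7 0; 1.6 1.7 -2.7 0;0 0 0 0")

```text
time_s: 27.25
tool_pos: [0.0361, 0.226, 0.8019]
tool_rot: [-0.711, 2.662, -0.087]
ft_force: [0.1, 0.4, 0.0]
width: 1.001
```

```bash
python3 t6.py; python3 t5.py "[-1.5,-1.5,3.0]" 5;python3 t5.py "[0,-1.5,3.0]" 5;
```

```text
[0.036 0.226 0.802] [ 0.378  0.039 -0.925] [ 2.483  0.214  1.299  0.949 -2.813 -2.647] (array([0.226, 0.223, 0.21 , 0.2  ]), array([-0.067,  0.052,  0.545]))
(array([0.226, 0.223, 0.21 , 0.2  ]), array([-0.052,  0.039,  0.549]))
[0.036 0.226 0.802] [ 0.378  0.039 -0.925] [ 2.483  0.214  1.299  0.949 -2.813 -2.647]
at [0.035 0.226 0.802] [ 2.483  0.214  1.299  0.949 -2.813 -2.647]
0 [0.394 0.055] 0.398 8.0 [0.03  0.213 0.808] [ 2.498  0.259  1.366  1.057 -2.814 -2.553]
1 [0.41  0.071] 0.416 10.0 [0.025 0.201 0.813] [ 2.536  0.27   1.382  1.133 -2.814 -2.514]
2 [0.425 0.082] 0.432 11.0 [0.02  0.187 0.817] [ 2.56   0.289  1.411  1.215 -2.814 -2.456]
3 [0.438 0.084] 0.446 11.0 [0.017 0.173 0.818] [ 2.56   0.324  1.462  1.306 -2.814 -2.364]
4 [0.452 0.081] 0.459 10.0 [0.015 0.16  0.82 ] [ 2.56   0.342  1.49   1.38  -2.814 -2.292]
0.9 -1.1 -3.4 0; 0.8 -1.0 -3.4 0; 0.7 -1.0 -3.4 0; 0.7 -1.0 -3.5 0; 0.6 -1.0 -3.5 0
[0.036 0.226 0.802] [ 0.378  0.039 -0.925] [ 2.483  0.214  1.299  0.949 -2.813 -2.647]
at [0.035 0.226 0.802] [ 2.483  0.214  1.299  0.949 -2.813 -2.647]
0 [0.389 0.049] 0.392 7.0 [0.041 0.21  0.809] [ 2.482  0.229  1.336  1.038 -2.814 -2.557]
1 [0.401 0.059] 0.405 8.0 [0.047 0.193 0.815] [ 2.497  0.223  1.341  1.108 -2.814 -2.501]
2 [0.412 0.067] 0.418 9.0 [0.053 0.176 0.821] [ 2.514  0.211  1.337  1.173 -2.814 -2.453]
3 [0.424 0.075] 0.43 10.0 [0.058 0.16  0.827] [ 2.532  0.2    1.335  1.239 -2.814 -2.404]
4 [0.435 0.082] 0.443 11.0 [0.063 0.143 0.832] [ 2.552  0.185  1.327  1.303 -2.814 -2.359]
-0.3 -1.8 -2.8 0; -0.3 -1.8 -2.8 0; -0.4 -1.8 -2.8 0; -0.4 -1.8 -2.8 0; -0.5 -1.8 -2.8 0
```

>>> send_rows(moves="-0.3 -1.8 -2.8 0; -0.3 -1.8 -2.8 0; -0.4 -1.8 -2.8 0; 0 0 0 0")

```text
time_s: 27.75
tool_pos: [0.069, 0.1843, 0.8174]
tool_rot: [-0.59, 2.638, -0.056]
ft_force: [0.5, 0.6, 0.2]
width: 1.0
```

```bash
cat > o.py <<'E'
from h import *
import sys
p,R,s=tool();z=R[:,2];y=R[:,1]
print(p,R);print("tilt",np.arccos(-z[2]),"az",np.degrees(np.arctan2(z[1],z[0])),"jaw az",np.degrees(np.arctan2(y[1],y[0])),"jaw dip",np.degrees(np.arcsin(y[2])),s["joint_positions"],s["time_s"],s["ft_force"],s["width"])
for a in sys.argv[1:]: print(a,delta(eval(a)))
E
python3 o.py "[.3,.1,.6]"
```

```text
[0.069  0.1843 0.8174] [[-0.8151 -0.397   0.4219]
 [-0.4147  0.9084  0.0536]
 [-0.4045 -0.1313 -0.9051]]
tilt 0.43927532322188234 az 7.239842100790482 jaw az 113.60944084127597 jaw dip -7.543884966298271 [ 2.561   0.0619  1.1168  1.032  -2.8139 -2.7328] 27.75 [0.549  0.5627 0.225 ] 0.9998546213804644
[.3,.1,.6] [ -6.5367 -13.9693  28.9675]
```

```bash
cat > path.py <<'E'
from sim import *
from h import tool
import sys
np.set_printoptions(precision=3,suppress=True)
p,R,s=tool();q=np.array(s["joint_positions"]);P,F=FK(q)
for a in sys.argv[1:]:
    t=np.array(eval(a));d=F.inv().apply(t-P);
    n=max(1,int(np.ceil(np.linalg.norm(d)/.05)))
    while 1:
        Q=q;m=0
        for i in range(n):
            Qn=IK(Q,P+(t-P)*(i+1)/n,F,.6);m=max(m,np.abs(Qn-Q).max());Q=Qn
        if m<.19: break
        n+=1
    print(a,"rows",n,"each",(d*100/n).round(2),"maxdq",m.round(3),Q,np.linalg.norm(FK(Q)[0]-t).round(4));q=Q;P=t
E
python3 path.py "[.30,.05,.6]" "[.47,-.31,.30]" "[.494,-.308,.2175]"; python3 path.py "[.2,.22,.7]" "[.40,.05,.45]" "[.494,-.308,.2175]"
```

```text
Still running in the background as job /tmp/bash_jobs.1000/223c0ab7643e (pid 2165). You'll get a notice when it ends.
```

```bash
pkill -f path.py; sed -i 's/if m<.19: break/if m<.19 or n>25: break/' path.py; timeout 200 python3 path.py "[.2,.22,.7]" "[.40,.05,.45]" "[.494,-.308,.2175]";timeout 200 python3 path.py "[.15,.0,.75]" "[.40,-.05,.45]" "[.494,-.308,.2175]"
```

```text
[.2,.22,.7] rows 7 each [-1.06 -0.06  2.34] maxdq 0.173 [ 2.109 -0.408  0.388  0.651 -2.443 -2.749] 0.0
[.40,.05,.45] rows 9 each [ 0.1  -2.23  3.35] maxdq 0.17 [ 0.913 -0.768 -0.29   0.31  -1.721 -1.946] 0.0
[.494,-.308,.2175] rows 9 each [ 1.84 -3.69  2.57] maxdq 0.173 [-0.333 -0.282 -0.25  -0.203 -1.211 -0.764] 0.0
[.15,.0,.75] rows 26 each [ 0.14 -0.73  0.33] maxdq 0.4 [ 2.168  0.127  1.49   1.532 -2.778 -1.804] 0.0786
[.40,-.05,.45] rows 26 each [-0.24 -0.4   1.44] maxdq 1.571 [ 0.545 -0.756 -0.236  0.175 -1.683 -1.62 ] 0.0
[.494,-.308,.2175] rows 8 each [ 1.56 -3.01  2.95] maxdq 0.16 [-0.333 -0.282 -0.25  -0.203 -1.211 -0.764] 0.0
```

>>> send_rows(moves="-1.1 -0.1 2.3 0;-1.1 -0.1 2.3 0;-1.1 0 2.3 0;-1.1 0 2.3 0;-1 0 2.4 0;-1 -0.1 2.4 0;-1 -0.1 2.4 0;0 0 0 0")

```text
time_s: 28.75
tool_pos: [0.2005, 0.2232, 0.7017]
tool_rot: [-0.588, 2.638, -0.065]
ft_force: [-0.1, 0.1, -0.4]
width: 0.999
```

>>> send_rows(moves="0 -1.5 2.5 0;0.1 -2.2 3.4 0;0.1 -2.2 3.4 0;0.1 -2.2 3.4 0;0.1 -2.2 3.4 0;0.1 -2.2 3.4 0;0.1 -2.2 3.4 0;0.1 -2.2 3.4 0;0.1 -2.2 3.4 0.06;0 -1 1 0.07")

```text
time_s: 30.0
tool_pos: [0.4034, 0.0523, 0.4472]
tool_rot: [-0.413, 2.671, -0.024]
ft_force: [0.0, 0.8, 0.1]
width: 0.997
```

```bash
python3 o.py; timeout 200 python3 path.py "[.46,-.308,.29]" "[.494,-.308,.2175]" "[.528,-.304,.145]"
```

```text
[0.4034 0.0523 0.4472] [[-0.8608 -0.2841  0.4222]
 [-0.2916  0.9553  0.0483]
 [-0.4171 -0.0815 -0.9052]]
tilt 0.43890943730549437 az 6.526296663586131 jaw az 106.56122873182032 jaw dip -4.676428761226094 [ 0.9138 -0.7593 -0.2933  0.313  -1.7134 -2.0819] 30.0 [0.0076 0.7807 0.147 ] 0.9968191474982728
[.46,-.308,.29] rows 8 each [ 1.53 -4.35  1.86] maxdq 0.189 [-0.355 -0.349 -0.173 -0.198 -1.355 -0.905] 0.0
[.494,-.308,.2175] rows 2 each [ 0.05 -0.19  4.  ] maxdq 0.074 [-0.328 -0.286 -0.256 -0.196 -1.206 -0.902] 0.0
[.528,-.304,.145] rows 2 each [-0.01  0.    4.01] maxdq 0.075 [-0.297 -0.197 -0.315 -0.196 -1.056 -0.905] 0.0
```

>>> send_rows(moves="1 -2.8 1.2 0;1.5 -4.3 1.9 0;1.5 -4.3 1.9 0;1.5 -4.3 1.9 0;1.6 -4.4 1.8 0;1.6 -4.4 1.8 0;1.5 -4.3 1.8 0;1.5 -4.3 1.8 0;0.6 -1.7 0.8 0;0 0 0 0")

```text
time_s: 31.25
tool_pos: [0.4615, -0.3083, 0.2899]
tool_rot: [-0.416, 2.67, -0.02]
ft_force: [1.1, 0.2, 0.6]
width: 1.0
```

```bash
python3 o.py "[.528,-.304,.145]"; python3 - <<'E'
from h import *
S=grab_frame("scene");cv2.imwrite("pics/c1s.png",cv2.resize(S[150:290,80:240],None,fx=4,fy=4,interpolation=3))
E
```

```text
[ 0.4615 -0.3083  0.2899] [[-0.8601 -0.2867  0.422 ]
 [-0.2929  0.9547  0.0516]
 [-0.4177 -0.0792 -0.9051]]
tilt 0.43914741421983783 az 6.972433952103636 jaw az 106.71314753982466 jaw dip -4.544036588694065 [-0.3561 -0.3426 -0.1666 -0.2015 -1.3559 -0.9016] 31.25 [1.0636 0.1907 0.6138] 0.9997503094059502
[.528,-.304,.145] [ 0.2033 -0.354  15.9425]
```

View pics/c1s.png

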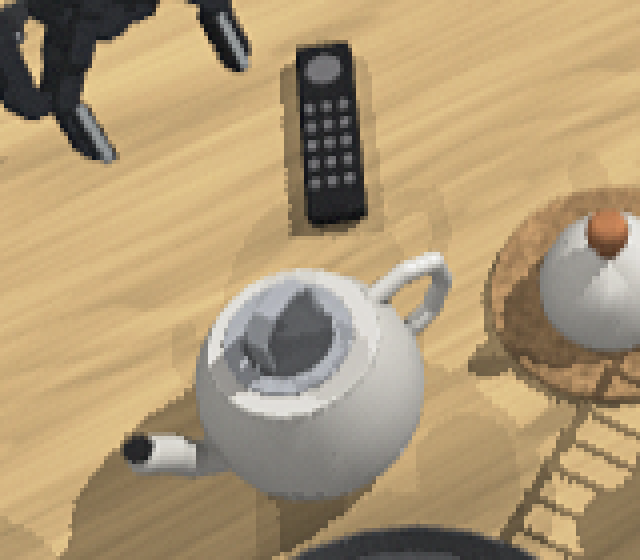

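The tilted gripper is lined up at top left and the basket is in place in the pot. Advancing along the tool axis.

>>> send_rows(moves="0.1 -0.2 3 0;0.1 -0.1 3 0;0 0 3 0;0 0 3 0;0 0 2 0;0 0 1.2 0;0 0 0 0")

```text
time_s: 32.17
tool_pos: [0.5252, -0.3029, 0.1536]
tool_rot: [-0.421, 2.667, -0.023]
ft_force: [0.0, -0.4, 1.2]
width: 1.002
```

```bash
python3 o.py "[.528,-.304,.145]"; python3 - <<'E'
from h import *
S=grab_frame("scene");cv2.imwrite("pics/c2s.png",cv2.resize(S[150:290,80:240],None,fx=4,fy=4,interpolation=3))
E
```

```text
[ 0.5252 -0.3029  0.1536] [[-0.8579 -0.2893  0.4246]
 [-0.2965  0.9537  0.0507]
 [-0.4196 -0.0824 -0.904 ]]
tilt 0.44185325380706886 az 6.815020155602722 jaw az 106.87712767102765 jaw dip -4.724677630428374 [-0.2976 -0.2086 -0.3082 -0.1984 -1.0713 -0.9005] 32.175 [ 0.0357 -0.3634  1.1542] 1.0017027878998832
[.528,-.304,.145] [ 0.1572 -0.114   0.8931]
```

View pics/c2s.png

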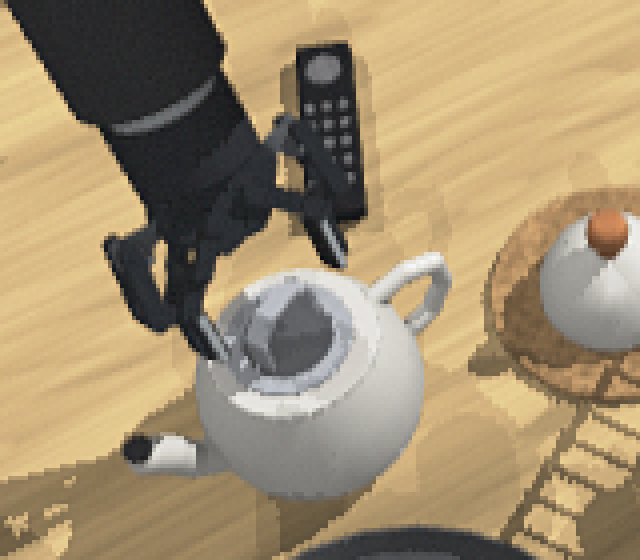

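>>> send_rows(moves="0.1 -0.1 0.7 0;0 0 0 0;0 0 0 0")

```text
time_s: 32.6
tool_pos: [0.5273, -0.305, 0.1473]
tool_rot: [-0.418, 2.667, -0.024]
ft_force: [-0.4, 0.5, -0.5]
width: 1.003
```

>>> send_rows(moves="0 0 0 0;0 0 0 0;0 0 0 0;0 0 0 0;0 0 0 0", gripper=-1, squeeze=35)

```text
time_s: 33.22
tool_pos: [0.5275, -0.305, 0.1477]
tool_rot: [-0.419, 2.666, -0.025]
ft_force: [-2.4, 0.5, 4.9]
width: 0.578
```

```bash
python3 o.py ; python3 - <<'E'
from h import *
S=grab_frame("scene");cv2.imwrite("pics/c3s.png",cv2.resize(S[150:290,80:240],None,fx=4,fy=4,interpolation=3))
p,R,s=tool();print("up",R.T@[0,0,2])
E
```

```text
[ 0.5275 -0.305   0.1477] [[-0.8578 -0.2878  0.4259]
 [-0.2957  0.954   0.0492]
 [-0.4204 -0.0837 -0.9034]]
tilt 0.4430495277079087 az 6.591738730728312 jaw az 106.78985910049303 jaw dip -4.802335169141589 [-0.2999 -0.1987 -0.3105 -0.1996 -1.0579 -0.8965] 33.225 [-2.3739  0.509   4.9473] 0.5776818198624317
up [-0.8409 -0.1674 -1.8069]
```

View pics/c3s.png

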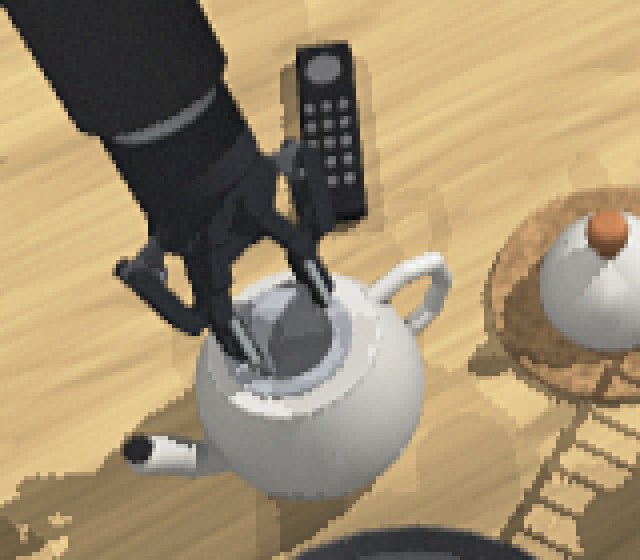

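>>> send_rows(moves="-0.4 -0.1 -0.9 0;-0.8 -0.2 -1.8 0;-0.8 -0.2 -1.8 0;-0.8 -0.2 -1.8 0;-0.8 -0.2 -1.8 0;-0.8 -0.1 -1.8 0;-0.8 -0.2 -1.8 0;0 0 0 0")

```text
time_s: 34.28
tool_pos: [0.5262, -0.3071, 0.2781]
tool_rot: [-0.419, 2.664, -0.026]
ft_force: [-0.3, -0.5, -1.7]
width: 0.585
```

```bash
python3 o.py ; python3 - <<'E'
from h import *
S=grab_frame("scene");cv2.imwrite("pics/c4f.png",S);cv2.imwrite("pics/c4s.png",cv2.resize(S[130:290,80:240],None,fx=3.7,fy=3.7,interpolation=3))
T=grab_frame("top");cv2.imwrite("pics/c4t.png",T)
p,R,s=tool();print("up",R.T@[0,0,2])
E
```

```text
[ 0.5262 -0.3071  0.2781] [[-0.8569 -0.2877  0.4278]
 [-0.2961  0.9539  0.0484]
 [-0.422  -0.0852 -0.9026]]
tilt 0.44508066423037684 az 6.451390195527609 jaw az 106.78043195076204 jaw dip -4.888435233033834 [-0.3034 -0.2209 -0.099  -0.1823 -1.2859 -0.9404] 34.275 [-0.3021 -0.4595 -1.6999] 0.585088288807515
up [-0.8391 -0.1641 -1.808 ]
```

View pics/c4s.png

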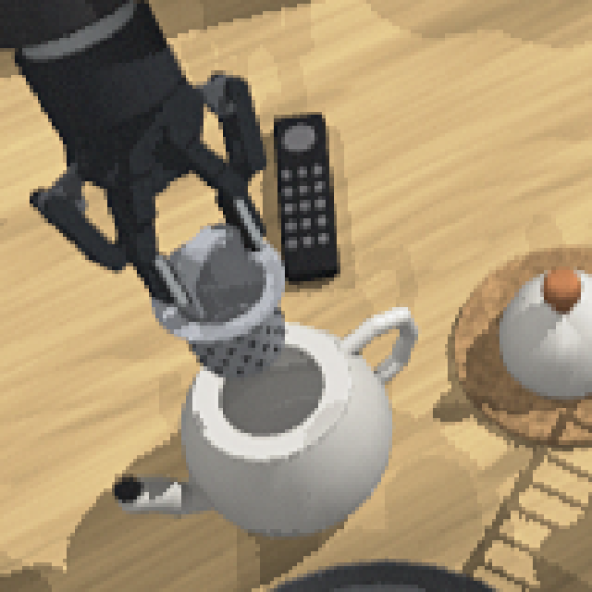

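View pics/c4t.png

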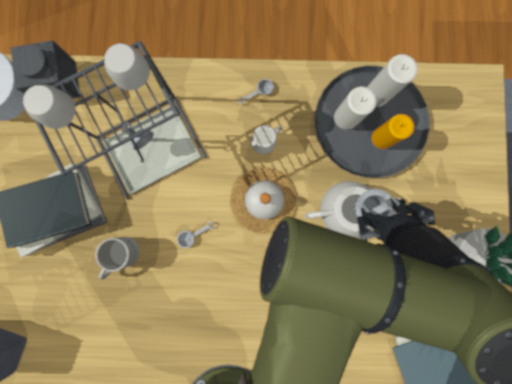

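The basket is out, upright and held by its legs. Now a refined look at the hook in both views.

```bash
python3 - <<'E'
import cv2
S=cv2.imread("pics/c4f.png");T=cv2.imread("pics/c4t.png")
cv2.imwrite("pics/hs.png",cv2.resize(S[155:215,330:390],None,fx=10,fy=10,interpolation=cv2.INTER_CUBIC))
cv2.imwrite("pics/ht.png",cv2.resize(T[115:175,110:170],None,fx=10,fy=10,interpolation=cv2.INTER_CUBIC))
E
```

```text
(no output)
```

View pics/hs.png

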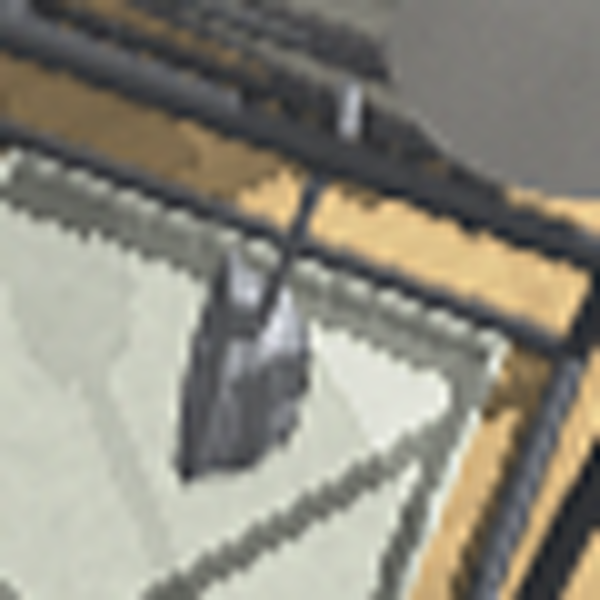

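View pics/ht.png

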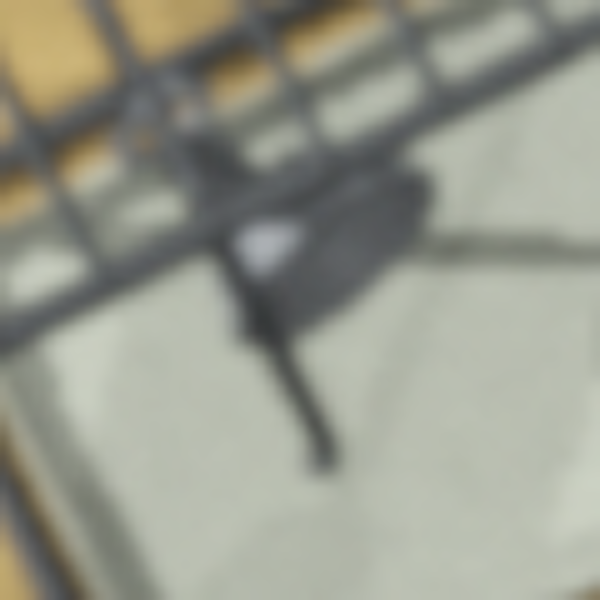

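```bash
python3 - <<'E'
from h import *
print(tri((356.2,187.3),(142.6,161.2)))
for z in(.205,.2225):print(onz("top",142.6,161.2,z))
# line of hook in top: (245,300)->(318,450) crop
a=onz("top",110+24.3,115+27.5,.205);b=onz("top",110+31.5,115+43.5,.205);print("line",a,b,np.degrees(np.arctan2(*(a-b)[[1,0]])))
for yaw in (29.2,):
    o=np.array([.6892,.2310]);d=np.array([np.cos(np.radians(yaw)),np.sin(np.radians(yaw))])
    tip=o-.07*d;print("tip est",tip)
    for X in ([*tip,.205],[*(tip-.011*d),.2225],[*(tip+.008*d),.205]): print((proj("scene",X)-[330,155])*10,(proj("top",X)-[110,115])*10)
    for sgn in(1,-1):
        e=o-.062*d+sgn*.12*np.array([-d[1],d[0]]);print(proj("scene",[*e,.323]),proj("top",[*e,.323]))
E
```

```text
(array([0.6582, 0.2644, 0.0351]), np.float64(0.0472967196962937))
[0.6193 0.1936 0.205 ]
[0.6167 0.1884 0.2225]
line [0.6609 0.2141 0.205 ] [0.6252 0.1963 0.205 ] 26.539508256799504
tip est [0.6281 0.1968]
[47.4344 -0.1381] [313.0917 422.2513]
[ 19.9838 -58.5491] [312.2706 453.2847]
[75.8554 10.7097] [297.0666 390.7508]
[362.6233  94.4616] [ 64.8819 172.5924]
[328.5521 158.1942] [177.5247 114.5468]
```

```bash
timeout 200 python3 path.py "[.575,.165,.26]" "[.5885,.1754,.228]" "[.629,.1975,.225]"
```

```text
[.575,.165,.26] rows 10 each [-1.75  4.37  0.58] maxdq 0.127 [ 0.751 -0.344 -0.391  0.278 -1.174 -2.073] 0.0
[.5885,.1754,.228] rows 1 each [-0.12  0.87  3.52] maxdq 0.069 [ 0.747 -0.299 -0.416  0.285 -1.105 -2.09 ] 0.0
[.629,.1975,.225] rows 1 each [-4.    0.97  2.1 ] maxdq 0.128 [ 0.724 -0.171 -0.314  0.28  -1.074 -2.073] 0.0
```

>>> send_rows(moves="-0.9 2.2 0.3 0;-1.5 3.8 0.5 0;-1.8 4.4 0.6 0;-1.8 4.4 0.6 0;-1.8 4.4 0.6 0;-1.8 4.4 0.6 0;-1.8 4.4 0.6 0;-1.8 4.4 0.5 0;-1.8 4.4 0.5 0;-1.2 3.4 0.4 0")

```text
time_s: 35.62
tool_pos: [0.5705, 0.1293, 0.2616]
tool_rot: [-0.421, 2.669, -0.024]
ft_force: [0.5, 0.6, -1.4]
width: 0.584
```

>>> send_rows(moves="-0.6 1.8 0 -0.09;0 0.6 0 -0.09;0 0 0 0;0 0 0 0")

```text
time_s: 36.12
tool_pos: [0.5687, 0.1514, 0.2629]
tool_rot: [-0.655, 2.622, -0.078]
ft_force: [0.5, 0.3, -2.1]
width: 0.583
```

```bash
python3 o.py "[.5885,.1754,.228]" "[.575,.165,.26]"; python3 - <<'E'
from h import *
S=grab_frame("scene");cv2.imwrite("pics/d1f.png",S);cv2.imwrite("pics/d1s.png",cv2.resize(S[80:240,240:440],None,fx=4,fy=4,interpolation=3)[:600])
T=grab_frame("top");cv2.imwrite("pics/d1t.png",cv2.resize(T[60:260,20:220],None,fx=3,fy=3))
E
```

```text
[0.5687 0.1514 0.2629] [[-0.7939 -0.4356  0.4243]
 [-0.46    0.8865  0.0494]
 [-0.3977 -0.156  -0.9042]]
tilt 0.4413878410193303 az 6.640221916825061 jaw az 116.16549233559884 jaw dip -8.973619944962653 [ 0.7399 -0.3713 -0.4046  0.2728 -1.1847 -1.879 ] 36.125 [ 0.473   0.3219 -2.0857] 0.5831413258860104
[.5885,.1754,.228] [-1.2865  1.8051  4.119 ]
[.575,.165,.26] [-1.009   0.972   0.6015]
```

View pics/d1s.png

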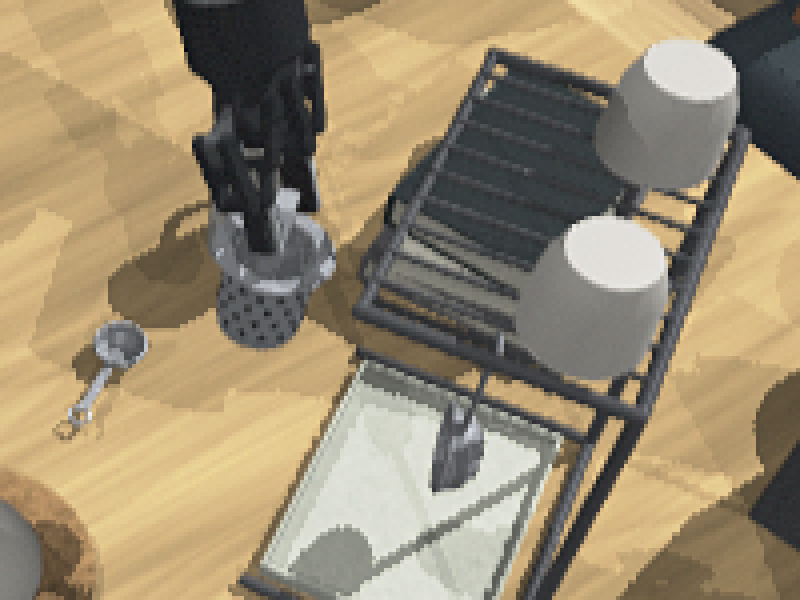

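View pics/d1t.png

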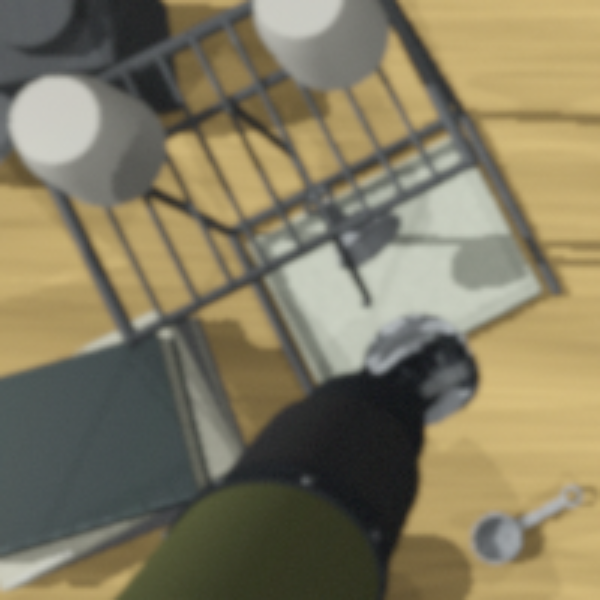

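>>> send_rows(moves="-0.6 0.9 1.6 0;-0.6 0.9 2 0;0 0 0.4 0;0 0 0 0")

```text
time_s: 36.72
tool_pos: [0.5875, 0.1751, 0.2288]
tool_rot: [-0.657, 2.622, -0.079]
ft_force: [-0.2, 0.2, -0.8]
width: 0.588
```

```bash
python3 o.py "[.5885,.1754,.228]" "[.628,.197,.226]"; python3 - <<'E'
from h import *
S=grab_frame("scene");cv2.imwrite("pics/d2f.png",S);cv2.imwrite("pics/d2s.png",cv2.resize(S[100:200,270:370],None,fx=6,fy=6,interpolation=3))
T=grab_frame("top");cv2.imwrite("pics/d2f_t.png",T);cv2.imwrite("pics/d2t.png",cv2.resize(T[120:220,90:200],None,fx=6,fy=6,interpolation=3))
p,R,s=tool()
for P in(p,p+[0,0,.0093]): print(proj("top",P),proj("scene",P))
E
```

```text
[0.5875 0.1751 0.2288] [[-0.7932 -0.4369  0.4243]
 [-0.4617  0.8857  0.0489]
 [-0.3972 -0.1571 -0.9042]]
tilt 0.44133241293314496 az 6.574571574111402 jaw az 116.25412290576692 jaw dip -9.039330416216757 [ 0.7494 -0.3001 -0.4168  0.287  -1.1075 -1.9126] 36.725 [-0.1845  0.2448 -0.7659] 0.5875013250183423
[.5885,.1754,.228] [-0.0674 -0.0054  0.1144]
[.628,.197,.226] [-4.1182  0.2135  2.077 ]
[147.1221 174.2107] [320.1433 142.3109]
[145.9171 173.6837] [320.6736 139.9019]
```

View pics/d2s.png

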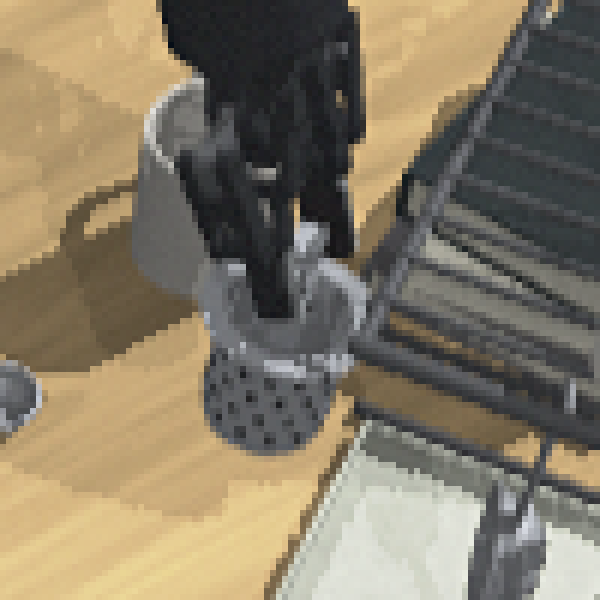

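View pics/d2t.png

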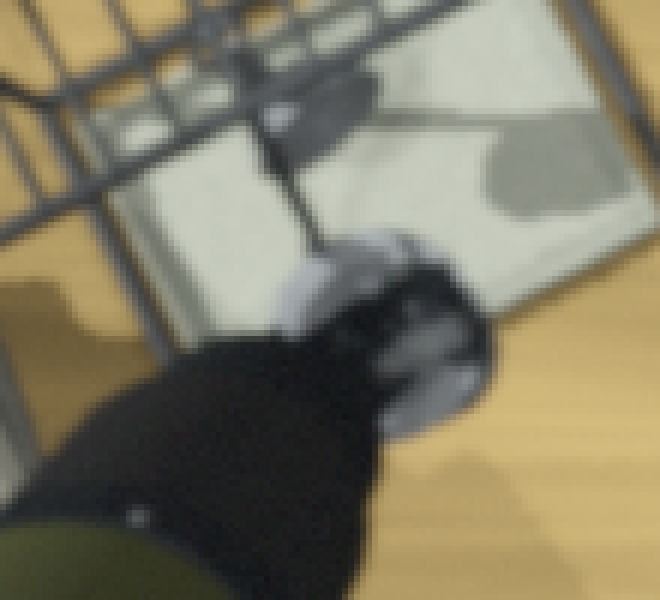

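```bash
python3 o.py "[.620,.193,.227]" "[.629,.198,.226]" |tail -2
```

```text
[.620,.193,.227] [-3.2672  0.2192  1.7524]
[.629,.198,.226] [-4.1711  0.2848  2.2511]
```

>>> send_rows(moves="-0.8 0 0.4 0;-0.9 0.1 0.5 0;-0.8 0.1 0.4 0;-0.8 0 0.4 0;0 0 0 0")

```text
time_s: 37.45
tool_pos: [0.6203, 0.1933, 0.2263]
tool_rot: [-0.658, 2.622, -0.079]
ft_force: [0.2, -0.2, -1.2]
width: 0.581
```

```bash
python3 o.py "[.629,.198,.226]"; python3 - <<'E'
from h import *
S=grab_frame("scene");cv2.imwrite("pics/d3s.png",cv2.resize(S[80:190,280:380],None,fx=5.4,fy=5.4,interpolation=3))
T=grab_frame("top");cv2.imwrite("pics/d3t.png",cv2.resize(T[110:210,80:190],None,fx=6,fy=6,interpolation=3))
E
```

```text
[0.6203 0.1933 0.2263] [[-0.7931 -0.437   0.4243]
 [-0.4617  0.8857  0.0491]
 [-0.3973 -0.1569 -0.9042]]
tilt 0.4413481407840539 az 6.605725325989608 jaw az 116.25988827061249 jaw dip -9.028676409892679 [ 0.7305 -0.1957 -0.3341  0.2831 -1.0812 -1.8992] 37.45 [ 0.164  -0.1719 -1.2197] 0.581346647253992
[.629,.198,.226] [-0.895   0.0449  0.4139]
```

View pics/d3s.png

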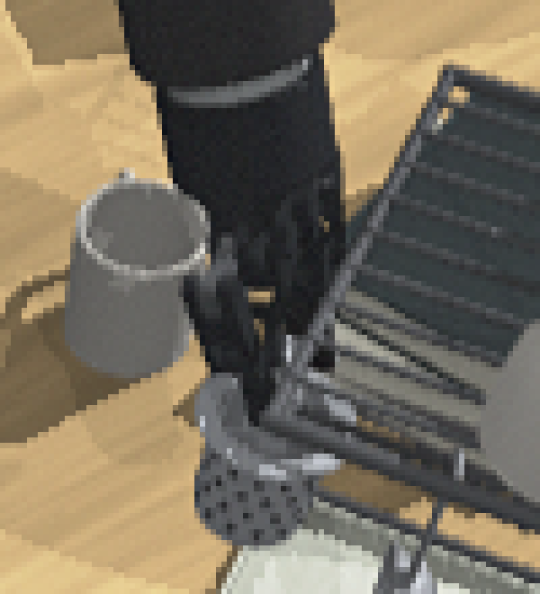

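View pics/d3t.png

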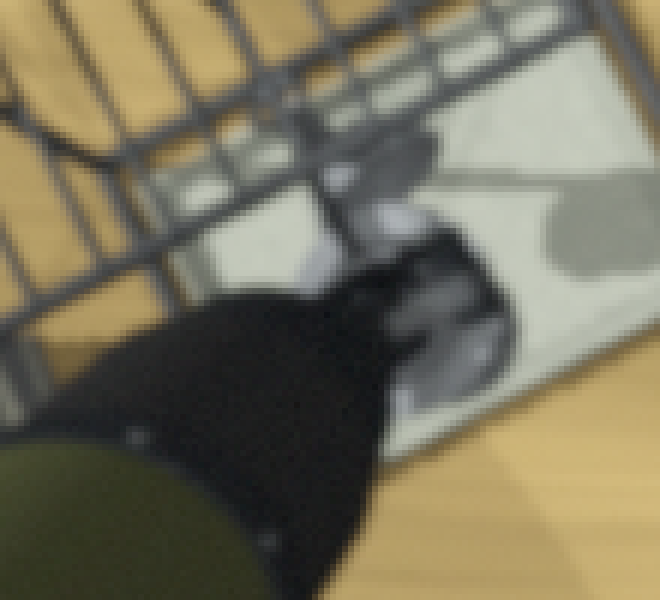

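>>> send_rows(moves="-0.4 0 0.2 0;-0.5 0 0.2 0;-0.2 0 0.1 0;0 0 0 0")

```text
time_s: 38.05
tool_pos: [0.6309, 0.1984, 0.2265]
tool_rot: [-0.657, 2.621, -0.078]
ft_force: [0.6, 0.6, -1.2]
width: 0.587
```

```bash
python3 o.py "[.6316,.199,.226]" "[.6316,.199,.199]"; python3 - <<'E'
from h import *
T=grab_frame("top");cv2.imwrite("pics/d4t.png",cv2.resize(T[110:210,80:190],None,fx=6,fy=6,interpolation=3))
p,R,s=tool();print((proj("top",p+[0,0,.012])-[80,110])*6)
E
```

```text
[0.6309 0.1984 0.2265] [[-0.7928 -0.437   0.4248]
 [-0.4616  0.8857  0.0496]
 [-0.398  -0.1568 -0.9039]]
tilt 0.44197463275138255 az 6.661071458989729 jaw az 116.25875243253846 jaw dip -9.018530064053543 [ 0.7242 -0.1641 -0.3057  0.2813 -1.0757 -1.8935] 38.05 [ 0.6147  0.644  -1.2455] 0.587220146201677
[.6316,.199,.226] [-0.0605  0.026   0.0823]
[.6316,.199,.199] [1.014  0.4493 2.5229]
[336.4987 260.1744]
```

View pics/d4t.png

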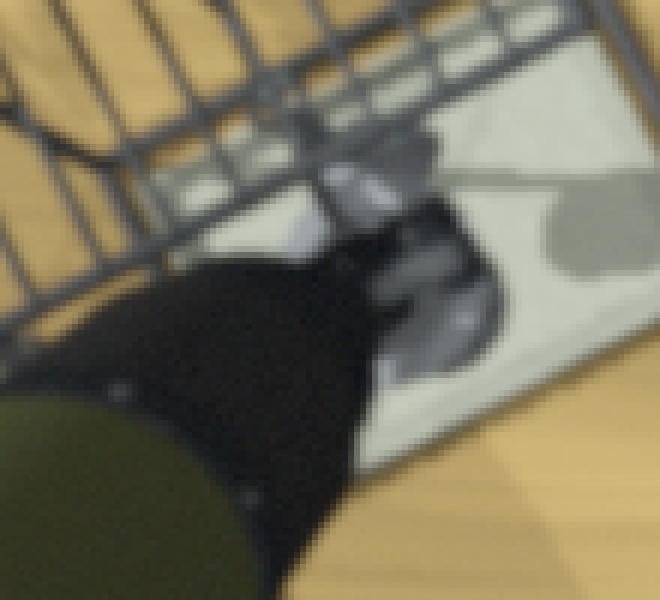

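>>> send_rows(moves="0.2 0.1 0.45 0;0.2 0.1 0.45 0;0.2 0.1 0.45 0;0.2 0.05 0.45 0;0 0 0 0")

```text
time_s: 38.72
tool_pos: [0.6304, 0.1986, 0.2059]
tool_rot: [-0.658, 2.622, -0.079]
ft_force: [-0.1, 1.0, -1.6]
width: 0.582
```

```bash
python3 o.py "[.631,.199,.199]" |tail -4
```

```text
[-0.4618  0.8856  0.0492]
 [-0.3972 -0.1569 -0.9042]]
tilt 0.441266853224957 az 6.621548208503002 jaw az 116.2697307827737 jaw dip -9.024212826750864 [ 0.7244 -0.1615 -0.3425  0.2874 -1.0386 -1.906 ] 38.725 [-0.1286  1.04   -1.5857] 0.5822802370716069
[.631,.199,.199] [0.2026 0.1184 0.654 ]
```

>>> send_rows(moves="0.1 0.05 0.2 0;0.1 0.05 0.2 0;0 0 0 0")

```text
time_s: 39.1
tool_pos: [0.6302, 0.1989, 0.2019]
tool_rot: [-0.657, 2.621, -0.078]
ft_force: [1.1, -0.8, -1.2]
width: 0.585
```

>>> send_rows(moves="0 0.05 0.2 0;0 0 0 0")

```text
time_s: 39.35
tool_pos: [0.6309, 0.1995, 0.2001]
tool_rot: [-0.658, 2.621, -0.078]
ft_force: [0.3, -0.3, -1.0]
width: 0.583
```

>>> send_rows(moves="0 0 0.2 0;0 0 0 0")

```text
time_s: 39.6
tool_pos: [0.632, 0.1997, 0.1991]
tool_rot: [-0.657, 2.62, -0.078]
ft_force: [-0.9, 0.2, 0.8]
width: 0.581
```

>>> send_rows(moves="0 0 0.15 0;0 0 0 0")

```text
time_s: 39.85
tool_pos: [0.6328, 0.1998, 0.199]
tool_rot: [-0.657, 2.618, -0.078]
ft_force: [-3.7, -0.5, 4.2]
width: 0.582
```

```bash
python3 o.py|tail -1; python3 - <<'E'
from h import *
S=grab_frame("scene");cv2.imwrite("pics/d5s.png",cv2.resize(S[90:200,280:380],None,fx=5.4,fy=5.4,interpolation=3))
T=grab_frame("top");cv2.imwrite("pics/d5t.png",cv2.resize(T[110:210,80:190],None,fx=6,fy=6,interpolation=3))
E
```

```text
tilt 0.44477444181316456 az 6.773112762717182 jaw az 116.25247604506227 jaw dip -9.03101076065934 [ 0.7231 -0.1552 -0.3517  0.2912 -1.02   -1.9109] 39.85 [-3.7249 -0.4634  4.1894] 0.5820941736462882
```

View pics/d5s.png

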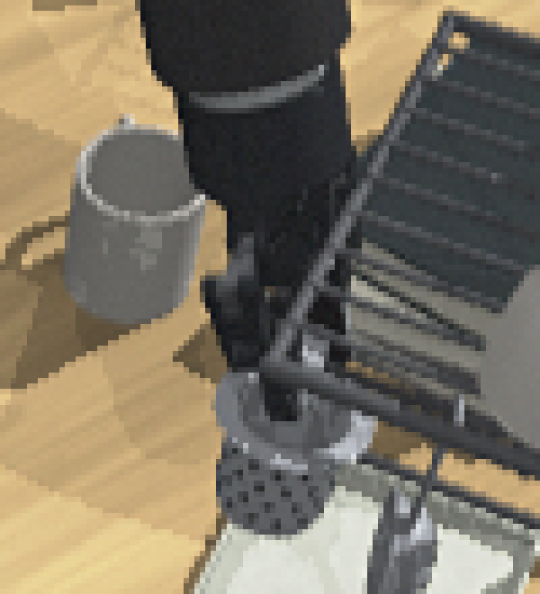

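View pics/d5t.png

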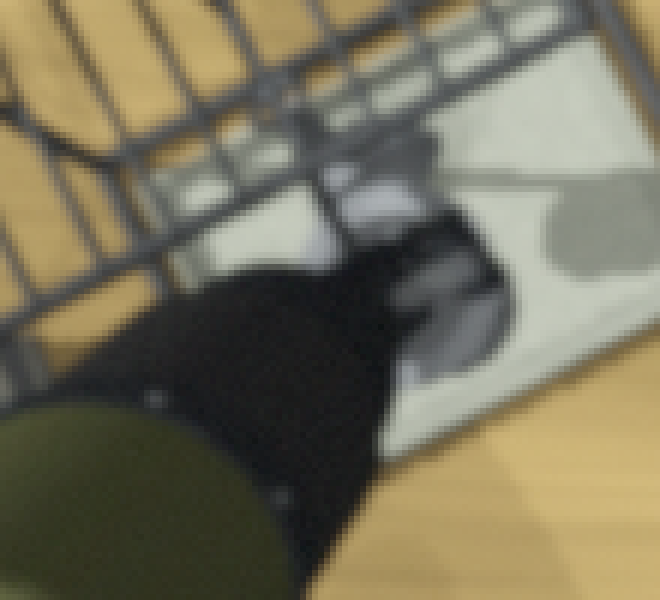

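Contact came at the predicted height, with the crown at about 0.208 m and 4 N upward. Releasing.

>>> send_rows(moves="0 0 0 0;0 0 0 0;0 0 0 0;0 0 0 0;0 0 0 0;0 0 0 0", gripper=1)

```text
time_s: 40.7
tool_pos: [0.6323, 0.1996, 0.197]
tool_rot: [-0.657, 2.621, -0.078]
ft_force: [0.4, 0.3, 0.5]
width: 1.001
```

```bash
python3 o.py "[.593,.177,.199]"|tail -2; python3 - <<'E'
from h import *
S=grab_frame("scene");cv2.imwrite("pics/e1s.png",cv2.resize(S[90:200,280:380],None,fx=5.4,fy=5.4,interpolation=3))
T=grab_frame("top");cv2.imwrite("pics/e1t.png",cv2.resize(T[110:210,80:190],None,fx=6,fy=6,interpolation=3))
E
```

```text
tilt 0.4421552201544022 az 6.6820026141313384 jaw az 116.26329651238947 jaw dip -9.015544322438034 [ 0.723  -0.1541 -0.3532  0.2902 -1.0199 -1.9108] 40.7 [0.3578 0.3134 0.5335] 1.0006347710141195
[.593,.177,.199] [ 4.084 -0.314 -1.963]
```

View pics/e1s.png

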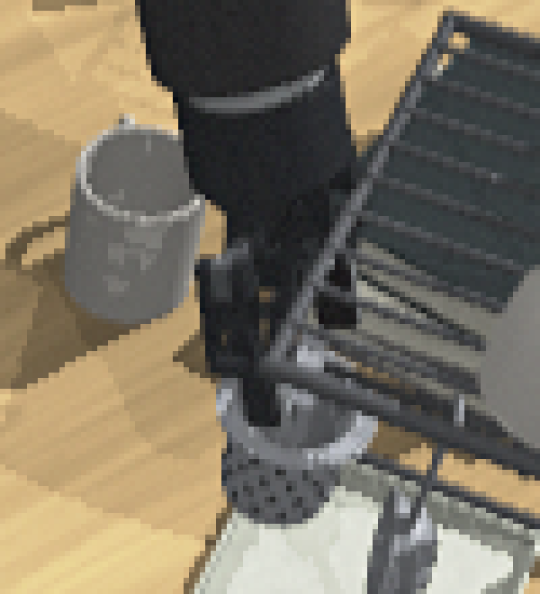

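View pics/e1t.png

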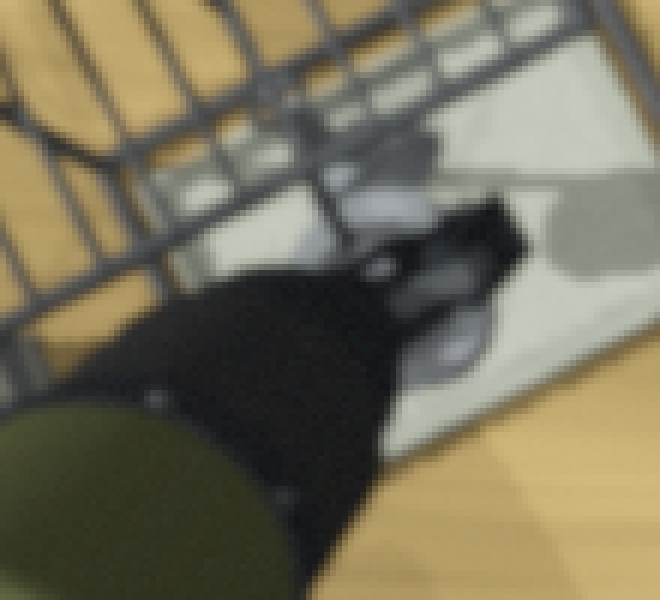

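>>> send_rows(moves="0.4 0 -0.25 0;0.6 0 -0.35 0;1 -0.1 -0.6 0;1.2 -0.1 -0.6 0;1.5 -0.1 -0.8 0;2 0 -1 0;3 0 -1.5 0;3 0 -1.5 0;2 0 -1 0;0 0 0 0")

```text
time_s: 42.05
tool_pos: [0.484, 0.125, 0.2087]
tool_rot: [-0.657, 2.618, -0.075]
ft_force: [0.6, 0.6, 0.1]
width: 0.996
```

```bash
python3 o.py|tail -1; python3 - <<'E'
from h import *
S=grab_frame("scene");cv2.imwrite("pics/f1.png",S);cv2.imwrite("pics/f1s.png",cv2.resize(S[90:210,270:390],None,fx=5,fy=5,interpolation=3))
T=grab_frame("top");cv2.imwrite("pics/f1f.png",T);cv2.imwrite("pics/f1t.png",cv2.resize(T[110:210,80:190],None,fx=6,fy=6,interpolation=3))
E
```

```text
tilt 0.44475186460230975 az 6.9928578651382045 jaw az 116.27652443931052 jaw dip -8.944658498511922 [ 0.8509 -0.6632 -0.7046  0.3119 -1.2047 -1.9944] 42.05 [0.641  0.6162 0.1216] 0.9955790970217497
```

View pics/f1s.png

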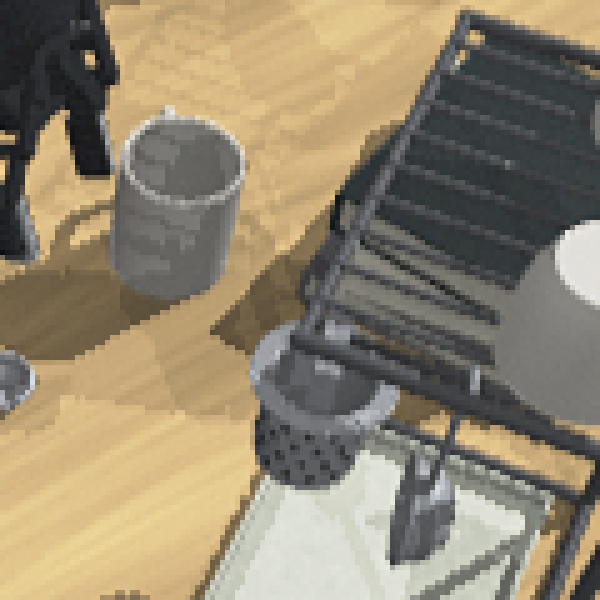

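View pics/f1t.png

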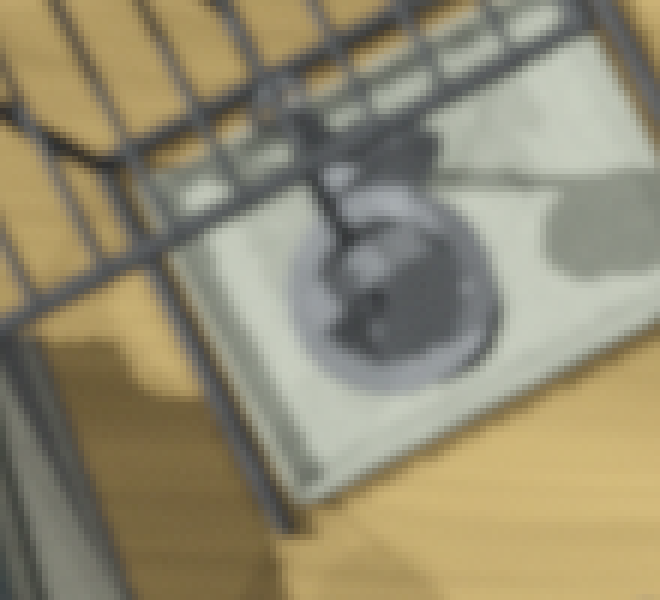

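View pics/f1.png

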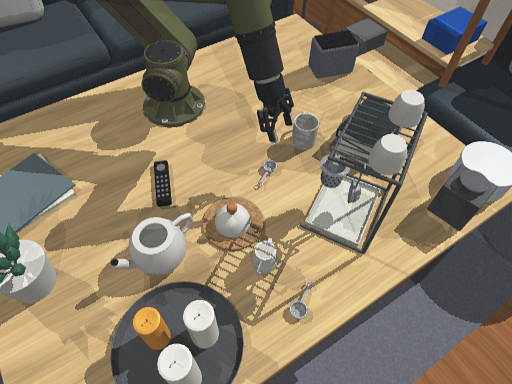

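```bash
python3 - <<'E'
from h import *
X=onz("top",80+372/6,110+252/6,.212);d=np.array([np.cos(.505),np.sin(.505)]);v=X[:2]-[.628,.197]
print(X,"hook x",v@d,"y",-v[0]*d[1]+v[1]*d[0])
a=cv2.imread("pics/f1f.png").astype(int);b=grab_frame("top").astype(int)
print("still diff",np.abs(a-b)[110:210,80:190].max(),get_state()["time_s"],get_state()["dq"])
# lid vs mat
h=cv2.cvtColor(b.astype(np.uint8),cv2.COLOR_BGR2HSV)[190:210,255:280];m=cv2.inRange(h,(5,150,60),(18,255,255));ys,xs=np.nonzero(m)
c0=cv2.imread("pics/top0.png")[100:180,100:180]
print("knob on mat",onz("top",255+xs.mean(),190+ys.mean(),.084))
E
```

```text
[0.6386 0.1938 0.212 ] hook x 0.007758044377732433 y -0.007943540721617334
still diff 6 42.2 [-0.0038  0.0224  0.0072  0.001  -0.0011  0.0005]
knob on mat [ 0.5512 -0.0833  0.084 ]
```

>>> send_rows(moves="0 0 0 0;0 0 0 0;0 0 0 0;0 0 0 0")

```text
time_s: 42.7
tool_pos: [0.4849, 0.1253, 0.2076]
tool_rot: [-0.657, 2.621, -0.079]
ft_force: [1.0, -0.3, -0.3]
width: 0.996
```

The basket crown is about 8 mm behind the hook tip and about 8 mm to the side, and everything is still. The lid knob is at (0.551, −0.083), over the mat's centre. Handing in.

```bash
python3 -c "
from workcell import *
print(close_job(), get_state()['time_s'])"
```

```text
the job is handed in; nothing more can be done
the job is handed in; nothing more can be done
```

I finished both parts and handed the job in at about 42.7 s. The hand-in reports no verdict.

**What I did**
- **Lid:** I lifted it by its knob and set it knob up on the cork mat.
- **Basket turn:** I turned the basket in the pot until its handle lined up with the hook.
- **Tool tilt:** The moves allow no direct tilt. I got about 25° by pushing the arm against its reach and joint limits.
- **Hanging:** With the tilted hand I lifted the basket out by its strap and lowered it over the hook tip. I then let go and backed away.

**Last checks, from pictures and readings**
- **Basket:** It hangs level and still in front of the strainer. The crown is about 8 mm behind the hook tip and about 8 mm to one side.
- **Crown height:** I judged this from where contact came, about 3 mm above the hook's centre line. The scene camera could not see the hook, so the hook position comes from the top view and the stand's dimensions only.
- **Strainer, teapot, mug and jug:** The strainer still hangs. The teapot, mug and jug look unmoved to the eye; I did not measure them.
- **Lid:** Its knob is within about 4 mm of the mat's measured centre.
- **Robot:** The wrist force is near zero and the gripper is open and clear.

**What disagreed or went wrong**
- **Mat centre:** The two cameras put it 7 mm apart, so I used the midpoint.
- **Early overreach:** One move gave a brief wrist reading of about 87 N, below the 120 N limit. Joint 3 read 1.492 against 1.49.
- **During tilting:** Joint 5 read −2.814 against −2.81, and joint 1 read 2.561 against 2.56. I took these as the real stops behind rounded limits, but could not confirm it.
- **Wrong-sign move:** One move above the pot went the wrong way in x. I corrected it and saw no sign of contact.

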